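# Hook the shoe-care tray out from under the ledge

### The job

The shoe-care tray has been pushed back under the ledge of the low white shelf, out of the fingers' reach. Take the boot hook, feel with it under the ledge for the tray's steel loop, catch it gently without forcing anything, and draw the tray out with the hook (never with the fingers) until the whole loop has come out from under the ledge. Then unhook and lay the boot hook down flat on the open table, without dropping it, not touching the tray or shelf and not under the ledge; the other things stay where they are.

Things in the scene. Friction and masses are not known exactly. Their poses are not given: they have to be found in the camera images.
- boot_hook: boot hook lying flat on the table, 120 g. Origin: centre of the underside of its wooden handle (100 mm long in x, 18 wide in y, 30 tall in z). A round steel shank, 6 thick, leaves the handle's +x end along x, 15 above the underside, and 140 from the origin turns square into the bill. Balance point about 15 to 20 ahead of the origin.
- bill (a point): middle of the hook's bill, a straight level pin, 6 mm thick, pointing to the hook's +y at the shank's end, its round tip 20 from the shank's axis. This point: x 140, y 10, z 15 in the boot hook's axes
- riser: low white shelf fixed to the table, 240 mm deep (x), 260 wide (y). Origin: on the table below the middle of its front edge, the ledge; +x points in under the board, away from the robot; +z up. Side panels begin 85 behind the edge, inner faces 114 from the middle: under the ledge it is open before them, at the sides too.
- ledge_edge (a point): middle of the lower front edge of the shelf's board; the board's underside is 78 mm, its top 94 above the table
- tray (a joint): how far the grey tray is drawn out of the shelf, to the shelf's -x, in m: 0 fully in, end stop at 0.110, starts between 0 and 0.020; slides with about 3 N of friction. The tray's flat front is 80 mm minus this value behind the ledge's edge; the whole loop is out from under the ledge at about 0.080. More than about 12 N of hook on tray or shelf is rough handling.
- tray_front (a point): middle of the tray's front (220 mm wide, 8 to 70 above the table), 36 above the table. On it sits a steel clip that carries the pull loop: 5 thick, 26 wide, 14 to 58 above the table, clamped somewhere up to 40 left or right of this point: where is not measured and must be felt for; it is hidden from above.
- tray_middle (a point): middle of the tray's floor. The loop: a staple of 6 mm round bar in an upright plane square to the tray's front, at the middle of the clip; its hole is open sideways (along the shelf's y), 22 tall, centred 36 above the table, 22 deep, from 5 to 27 in front of the tray's front; the outer bar ends 33 in front of it. It gives sideways on a spring, 2 mm per newton, up to 5 mm, then is hard.
- polish_tin: black polish tin, 72 across, 22 tall, standing in the tray; rides along. Origin: centre of its underside
- brush: shoe brush with wooden back, 150 x 50 x 40, lying bristles down on the table; origin: centre of its underside, x along it. Bystander; it and the boot hook lie on the two sides of the table, either way round
- tier_box: clear plastic stacking tier box, 104 x 174 x 106, on top of the shelf, front 98 or more behind the ledge's edge; origin: centre of its underside. Bystander
- ramekin: glass ramekin, 84 across, 42 tall, on the table right (-y) of the shelf; origin: centre of its underside. Bystander
- shoe_horn: white plastic shoe horn, 145 x 44 x 12, on the table left (+y) of the shelf; origin: under its middle, x along it. Bystander
- mug: blue mug, 80 across, 90 tall, far left on the table; origin: centre of its underside. Bystander
- cream_jar: small brown jar, 54 across, 60 tall, far right on the table; origin: centre of its underside. Bystander
Mind the look-alikes: they are no part of the job. Several things look just like the boot_hook: the one meant starts farthest from the robot's base.

How it is judged:
By the outcome, as a careful person would: the job done as asked, in the order asked, and still so for the second after the job is handed in, with the robot touching nothing.
It also fails if it takes over 67 s, if anything falls off the work surface, if the arm or the gripper's body presses on something with over 40 N, if the wrist force passes 120 N, or if a joint passes its speed limit or range.

### The arm

A 6-joint arm with a two-finger parallel gripper is mounted at the origin on the work surface. World frame = base frame: x ahead of the robot, y to its left, z up, the work surface at z = 0. Lengths are in m, angles in rad, forces in N, time in s.
With the tool pointing down it reaches from about 0.35 to 0.85 m from the base axis. Payload 8.1 kg.
Tool frame: the origin (TCP) lies between the finger pads; the fingertips stand 11 mm ahead of it and the grasp point (between the pads) lies 8 mm behind it (tips_ahead is the z of the fingertips in the tool frame, in m); z points along the fingers, y is the line along which they close (so a half turn about z gives the same grasp; the last joint's range is limited). The gripper opens to 93 mm and grips with 3 to 60 N. Pads are 15 mm wide; open, the fingers measure 128 mm over their backs; the gripper's body (75 mm by 188 mm) begins 65 mm behind the grasp point.
Start: joints at [-1.4, 0.13, 1.488, -0, 1.523, -0.085], TCP at [0.152, -0.58, 0.197] pointing down, gripper open.
Joint ranges: [-2.96, 2.96], [-0.89, 2.26], [0.02, 2.5], [-1.34, 4.48], [0, 2.73], [-2.66, 2.66]. Speed limits (rad/s): [2.39, 2.39, 2.79, 3.14, 3.14, 3.14].

### API

Orientations are given as a rotation vector (axis times angle).
In Python, from plant import read_state, read_camera, close_job, tips_ahead gives the robot as it stands. The module is installed in compiled form; this text tells all that it offers.
- The arm moves only by the tool move_arm, never from a script. Its argument "plan" is a list of rows, each a list of 7 numbers: the turn, a rotation vector about the tool's x, y, z in units of 6 degrees (1.0 is 6 degrees), then the shift along the tool's x, y, z in units of 25 mm (1.0 is 25 mm), then the finger opening in mm, from 0 to 93. A call has exactly 10 rows; each row shifts and turns the commanded pose from where the row before left it, along the tool's axes as they then stand; what a row does not reach is not made up. A row lasts 1/10 s, in which the tool goes at most 50 mm and 8.59 degrees, less where a joint would pass 70% of its speed; a pose out of reach is approached as far as the arm can. A call is refused whole if a number of a shift passes 1 or a number of a turn 1, either way. A call with a gripper value outside its range is refused whole. The fingers move at their own pace and stop on an object; "force" is the grip in N (left out, the last holds). Time passes only in rows, so rows that do not move let the fingers close, or fill a call up. It gives the time, the measured TCP pose, the force, the opening and the grip force at its end, in the units of the state.
- read_state(): the state, without advancing time (a new reading comes with each control period).
- read_camera(name): name is "scene" or "top"; returns a dict with "frame" (384x512x3 uint8, red, green, blue), "z_map" (384x512 float32, m along the optical axis (not along the pixel's ray), 0 where there is no reading), "fx", "fy", "cx", "cy" (pixels), "distortion" ([k1, k2, p1, p2, k3] as OpenCV has them; the pictures are not rectified), "rvec" (rotation vector, rad) and "tvec" (3), from world to camera coordinates, as OpenCV has them. Camera axes: x right, y down, z forward; pixel columns grow to the right and rows downward; lengths in m; the calibration is good to about 2 mm. A picture is of the moment at which its call begins.
- close_job(): hands the job in; it is judged then, once.
The state is a dict: "t": time; "q": joint angles; "dq": joint speeds; "joint_torque": joint torques, N m; "tool_pos": TCP position; "orientation": TCP orientation; "force": force on the tool from outside, world axes, zero at the start; "wrist_torque": the same for the moment, N m; "opening": finger opening in m; "gripper_force": force on a finger pad.
Only numpy, scipy, OpenCV 4.12 (cv2) and the standard library are available. Lean on these libraries where they do the work, as an engineer would, in place of code of your own. Each camera call takes 0.05 s, during which the arm holds its last target. There are 200 camera calls.

## Working session

There is one attempt and no reset: what is moved stays moved. The work goes in short steps, Python scripts to look and compute and a tool call to move; the robot and the scene stay as the last step left them, time stands still between calls to the robot, and variables do not carry over. Pictures are saved under pics/ and viewed, at most 10 in all, crops included, and the job is handed in when it is done.

Besides the shell and the picture viewer there is one more tool, called after ">>>" as name(argument=value, ...) on one line, values as JSON. move_arm: Moves the arm, as the interface text tells. Its arguments: {"type":"object","properties":{"plan":{"type":"array","items":{"type":"array","items":{"type":"number"}}},"force":{"type":"number"}},"required":["plan"]}

```bash
mkdir -p pics; cat > h.py <<'E'
import numpy as np, cv2
from plant import *
def save(n,fn,crop=None,s=1):
    c=read_camera(n); f=c["frame"][:,:,::-1]; np.savez('pics/'+fn+'.npz',**{k:np.array(v) for k,v in c.items()})
    if crop: x0,y0,x1,y1=crop; f=f[y0:y1,x0:x1]
    cv2.imwrite('pics/'+fn+'.png',cv2.resize(f,None,fx=s,fy=s,interpolation=cv2.INTER_CUBIC)); return c
def load(fn): return dict(np.load('pics/'+fn+'.npz'))
def cam(c):
    K=np.array([[c["fx"],0,c["cx"]],[0,c["fy"],c["cy"]],[0,0,1]],float); return K,np.array(c["distortion"],float),cv2.Rodrigues(np.array(c["rvec"],float))[0],np.array(c["tvec"],float).ravel()
def pix(c,u,v,z=None):
    """world point at pixel: on plane z, or by z_map"""
    K,d,R,t=cam(c); p=cv2.undistortPoints(np.array([[[u,v]]],float),K,d)[0,0]; r=R.T@np.array([p[0],p[1],1]); o=-R.T@t
    k=(z-o[2])/r[2] if z is not None else float(c["z_map"][int(round(v)),int(round(u))]); return o+k*r
def proj(c,P):
    K,d,R,t=cam(c); return cv2.projectPoints(np.array(P,float).reshape(-1,1,3),c["rvec"],c["tvec"],K,d)[0][:,0]
E
python3 - <<'E'
from h import *
save("top","top0",None,1.5);save("scene","sc0",None,1.5);s=read_state();print(s["t"],s["tool_pos"],s["orientation"],tips_ahead)
E
```

```text
0.1 [ 0.1517248  -0.57993412  0.19580308] [-3.11431551e+00 -4.00454242e-01  1.56614671e-04] 0.011
```

View pics/top0.png

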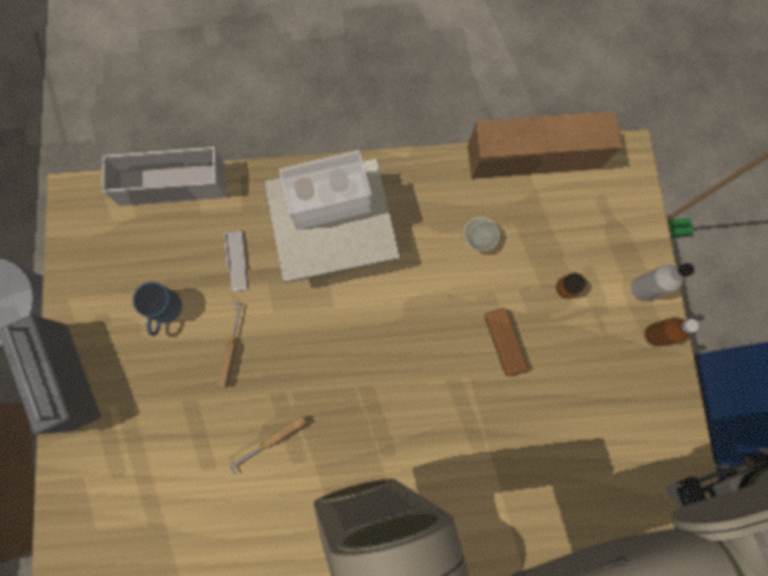

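View pics/sc0.png

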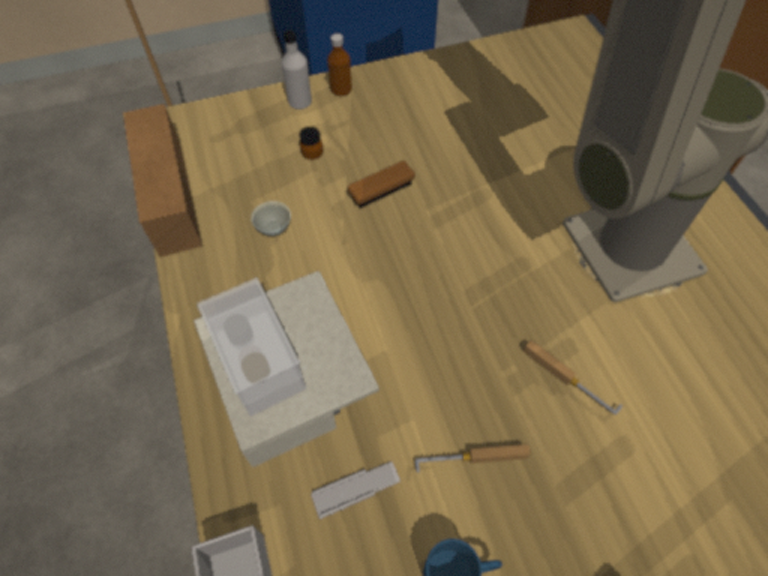

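The top view shows the far hook with its handle at about (228,363) and its bill tip at about (238,307). A second hook is nearer, at (270,445). The shelf's front edge runs from (283,279) to (398,259). Next I'll enlarge the hook and the shelf.

```bash
python3 - <<'E'
from h import *
a=load("top0");b=load("sc0")
f=cv2.resize(a["frame"][110:270,140:280,::-1],None,fx=3.7,fy=3.7,interpolation=cv2.INTER_CUBIC)
g=cv2.resize(b["frame"][180:345,120:365,::-1],None,fx=3.2,fy=3.2,interpolation=cv2.INTER_CUBIC)
cv2.imwrite('pics/c1.png',f);cv2.imwrite('pics/c2.png',g);print(f.shape,g.shape)
for n,u,v in [("end",226,385),("mid",228,363),("tip",236,307),("h2 end",303,422),("h2tip",235,468),("sh",283,279),("sh",398,259)]: print(n,pix(a,u/1.5,v/1.5),pix(a,u/1.5,v/1.5,.02))
E
```

```text
(592, 518, 3) (528, 784, 3)
end [0.40046657 0.31617196 0.00810659] [0.39974732 0.31312081 0.02      ]
mid [0.44758136 0.3053014  0.02810456] [0.44838945 0.30734278 0.02      ]
tip [ 0.58052493  0.29177665 -0.00641883] [0.57518892 0.28558586 0.02      ]
h2 end [0.30623546 0.14492145 0.0276619 ] [0.30612022 0.14585337 0.02      ]
h2tip [2.18360789e-01 3.03227085e-01 4.36976226e-05] [0.22004637 0.2983453  0.02      ]
sh [0.61511466 0.16450432 0.09100266] [0.63275209 0.17479802 0.02      ]
sh [ 0.66367182 -0.0962527   0.00533135] [ 0.65970912 -0.09518513  0.02      ]
```

View pics/c1.png

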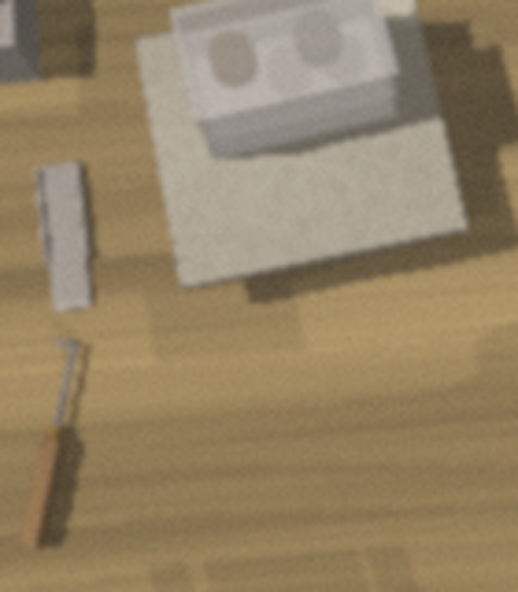

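View pics/c2.png

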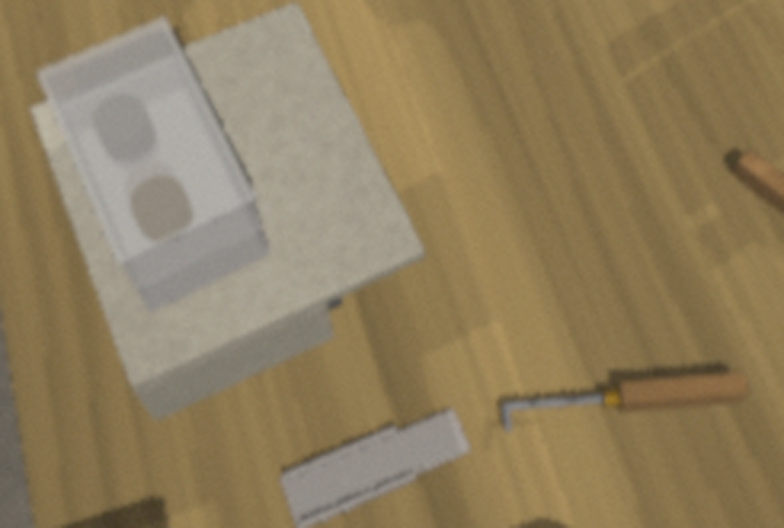

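In crop c1 the handle runs from (36,542) to (54,432), the shank's corner is at (73,345), and the bill points left to (56,341). The shelf's front corners are (182,286) and (466,229). In c2 the handle runs from (745,385) to (617,392), the corner is at (505,403), and the bill tip is at (506,428). The front-left shelf corner is at (422,253).

```bash
python3 - <<'E'
from h import *
a=load("top0");b=load("sc0")
A=lambda u,v,z:pix(a,u/3.7+140,v/3.7+110,z).round(4)
B=lambda u,v,z:pix(b,u/3.2+120,v/3.2+180,z).round(4)
print("top rear",A(36,542,.03),"front",A(54,432,.03),"corner",A(73,345,.015),"tip",A(57,341,.015))
print("sc rear",B(745,385,.03),"front",B(617,392,.025),"corner",B(505,403,.015),"tip",B(506,428,.015))
L,R,K=A(182,286,.094),A(466,229,.094),A(137,40,.094)
print("shelf",L,R,K,np.linalg.norm(L-R),B(422,253,.094),B(297,5,.094))
m=(L+R)/2;d=L-R;print("mid",m,"yaw",np.degrees(np.arctan2(-d[0],d[1])))
# refine hook handle from zmap: points above table in wood region
for c,n in((a,"top"),(b,"sc")):
    K_,dd,Rm,t=cam(c);v,u=np.mgrid[0:384,0:512];p=cv2.undistortPoints(np.stack([u,v],-1).reshape(-1,1,2).astype(float),K_,dd)[:,0]
    Z=c["z_map"].reshape(-1);P=(np.c_[p,np.ones(len(p))]*Z[:,None]-t)@Rm
    q=P[(Z>0)&(P[:,0]>.36)&(P[:,0]<.52)&(P[:,1]>.26)&(P[:,1]<.36)&(P[:,2]>.018)&(P[:,2]<.045)]
    w,V=np.linalg.eigh(np.cov(q[:,:2].T));ax=V[:,1]*np.sign(V[0,1]);print(n,len(q),q.mean(0),np.percentile(q@np.r_[ax,0],[1,99]),"yaw",np.degrees(np.arctan2(ax[1],ax[0])))
    s=P[(Z>0)&(abs(P[:,2]-.094)<.008)&(P[:,0]>.5)&(abs(P[:,1])<.25)]
    r=cv2.minAreaRect(s[:,:2].astype(np.float32));print(" board",len(s),s[:,2].mean(),r)
E
```

```text
top rear [0.4    0.3137 0.03  ] front [0.498  0.2947 0.03  ] corner [0.5806 0.2783 0.015 ] tip [0.5855 0.2932 0.015 ]
sc rear [0.4017 0.3308 0.03  ] front [0.4976 0.3031 0.025 ] corner [0.5824 0.2807 0.015 ] tip [0.5884 0.2992 0.015 ]
shelf [0.6099 0.1626 0.094 ] [ 0.6422 -0.092   0.094 ] [0.8448 0.1931 0.094 ] 0.2566407021499123 [0.6143 0.1711 0.094 ] [ 0.646  -0.0823  0.094 ]
mid [0.62605 0.0353  0.094  ] yaw 7.230242639251575
top 190 [0.45036751 0.31001769 0.02725345] [0.30833737 0.42526842] yaw -14.086323887432536
 board 3386 0.09294454258472565 ((0.7470419406890869, 0.05260259658098221), (0.2425392121076584, 0.2604328691959381), 7.666100025177002)
sc 362 [0.45591037 0.31596974 0.02807246] [0.3031811  0.41900911] yaw -15.089199303471588
 board 5431 0.09434304423269063 ((0.7475522756576538, 0.055961787700653076), (0.24061472713947296, 0.264006644487381), 7.5206708908081055)
```

>>> move_arm(plan=[[0, 0, 0.97, 1, -1, 0, 93], [0, 0, 0.97, 1, -1, 0, 93], [0, 0, 0.97, 1, -1, 0, 93], [0, 0, 0.97, 1, -1, 0, 93], [0, 0, 0.97, 1, -1, 0, 93], [0, 0, 0, 1, -1, 0, 93], [0, 0, 0, 1, -1, 0, 93], [0, 0, 0, 1, -1, 0, 93], [0, 0, 0, 1, -1, 0, 93], [0, 0, 0, 1, -1, 0, 93]])

```text
t: 1.1
tool_pos: [0.422, -0.3594, 0.1963]
orientation: [-3.116, 0.395, 0.001]
force: [0.5, -1.4, 0.1]
opening: 0.093
gripper_force: 0.0
```

```bash
cat >> h.py <<'E'
def st():
    s=read_state();R=cv2.Rodrigues(np.array(s["orientation"],float))[0];return s,np.array(s["tool_pos"]),R,np.degrees(np.arctan2(R[1,0],R[0,0]))
def go(x,y,z,yaw=None):
    s,p,R,w=st();print("t %.2f pos"%s["t"],p.round(4),"yaw %.2f"%w,"tilt",R[:,2].round(3),"open %.4f gf %.1f"%(s["opening"],s["gripper_force"]),"F",np.round(s["force"],2));print(" units xyz",(R.T@(np.array([x,y,z])-p)/.025).round(3),"turn z",None if yaw is None else round((w-yaw)/6,3))
E
python3 - <<'E'
from h import *
go(.459,.310,.197,-14.5)
a=load("top0");b=load("sc0")
for u,v in [(150,285),(178,305),(153,332)]: print("mug",pix(a,u/1.5,v/1.5,.09 if v<300 else .05))
th=np.radians(7.5);S=lambda x,y,z:[.6280+x*np.cos(th)-y*np.sin(th),.0395+x*np.sin(th)+y*np.cos(th),z]
f=lambda P:((proj(b,P)-[120,180])*3.2).round(0).tolist()
print("board corner bottom/top",f([S(0,.13,.078),S(0,.13,.094),S(0,-.13,.094)]),"panel front z0,.078",f([S(.085,.13,0),S(.085,.13,.078),S(.085,.114,0)]))
for q in(0,.01,.02): print(q,f([S(.08-q,.11,.008),S(.08-q,.11,.07)]))
E
```

```text
t 1.10 pos [ 0.422  -0.3594  0.1963] yaw -14.44 tilt [-0.  0. -1.] open 0.0930 gf 0.0 F [ 0.47 -1.41  0.1 ]
 units xyz [-5.2460e+00 -2.6299e+01 -1.6000e-02] turn z 0.01
mug [0.62466307 0.45584136 0.09      ]
mug [0.58382967 0.40854479 0.05      ]
mug [0.52693906 0.46469971 0.05      ]
board corner bottom/top [[425.0, 256.0], [425.0, 249.0], [296.0, -2.0]] panel front z0,.078 [[333.0, 335.0], [326.0, 302.0], [326.0, 318.0]]
0 [[329.0, 308.0], [323.0, 281.0]]
0.01 [[340.0, 303.0], [334.0, 276.0]]
0.02 [[351.0, 298.0], [346.0, 270.0]]
```

>>> move_arm(plan=[[0, 0, 0, -0.2, -1, 0, 93], [0, 0, 0, -0.2, -1, 0, 93], [0, 0, 0, -0.2, -1, 0, 93], [0, 0, 0, -0.2, -1, 0, 93], [0, 0, 0, -0.2, -1, 0, 93], [0, 0, 0, -0.2, -1, 0, 93], [0, 0, 0, -0.2, -1, 0, 93], [0, 0, 0, -0.2, -1, 0, 93], [0, 0, 0, -0.2, -1, 0, 93], [0, 0, 0, -0.2, -1, 0, 93]])

```text
t: 2.1
tool_pos: [0.4347, -0.1049, 0.1963]
orientation: [-3.116, 0.395, 0.001]
force: [0.9, -0.1, 0.5]
opening: 0.0931
gripper_force: 0.0
```

>>> move_arm(plan=[[0, 0, 0, -0.2, -1, 0, 93], [0, 0, 0, -0.2, -1, 0, 93], [0, 0, 0, -0.2, -1, 0, 93], [0, 0, 0, -0.2, -1, 0, 93], [0, 0, 0, -0.2, -1, 0, 93], [0, 0, 0, -0.2, -1, 0, 93], [0, 0, 0, -0.2, -1, 0, 93], [0, 0, 0, -0.2, -1, 0, 93], [0, 0, 0, -0.2, -1, 0, 93], [0, 0, 0, -0.2, -1, 0, 93]])

```text
t: 3.1
tool_pos: [0.4486, 0.1496, 0.1964]
orientation: [3.116, -0.395, -0.001]
force: [0.7, -0.7, -0.2]
opening: 0.0928
gripper_force: 0.0
```

>>> move_arm(plan=[[0, 0, 0, -0.2, -1, 0.5, 93], [0, 0, 0, -0.2, -1, 0.5, 93], [0, 0, 0, -0.2, -1, 0.5, 93], [0, 0, 0, -0.2, -1, 0.5, 93], [0, 0, 0, -0.2, -1, 0.5, 93], [0, 0, 0, -0.2, -1, 0.5, 93], [0, 0, 0, 0, -0.3, 0.5, 93], [0, 0, 0, 0, 0, 0.5, 93], [0, 0, 0, 0, 0, 0, 93], [0, 0, 0, 0, 0, 0, 93]])

```text
t: 4.1
tool_pos: [0.459, 0.3074, 0.0964]
orientation: [3.116, -0.396, -0.001]
force: [-0.1, -0.5, 0.9]
opening: 0.0931
gripper_force: 0.0
```

```bash
python3 - <<'E'
from h import *
go(.459,.310,.015,-14.5)
c=save("scene","s1",(200,210,400,345),3.9)
s,p,R,w=st()
print([((q-[200,210])*3.9).round(0).tolist() for q in proj(c,[[.459,.310,.03],[.459-.06*.968,.310+.06*.25,.03],p+R[:,2]*.011])])
E
```

```text
t 4.10 pos [0.459  0.3074 0.0964] yaw -14.49 tilt [-0.001 -0.001 -1.   ] open 0.0931 gf 0.0 F [-0.05 -0.47  0.86]
 units xyz [-0.024 -0.102  3.256] turn z 0.002
[[501.0, 350.0], [593.0, 343.0], [512.0, 320.0]]
```

View pics/s1.png

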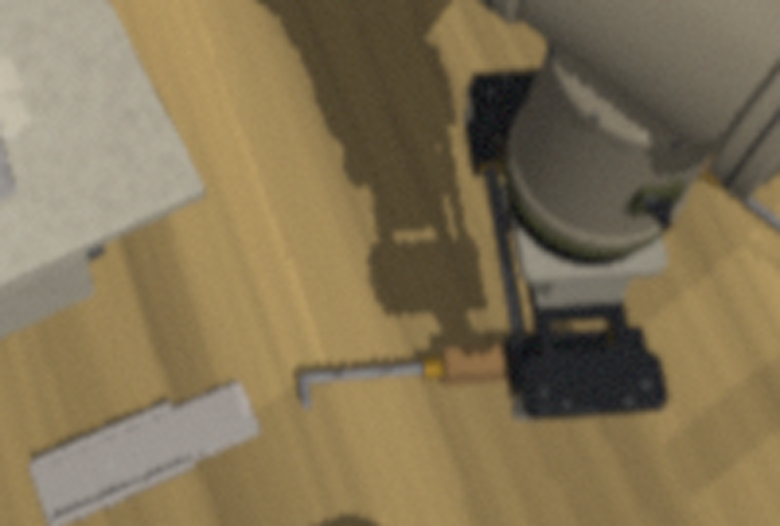

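The handle is visible from about (443,365) to (508,362), so its centre is some 5 mm further left than I estimated. I'll correct for that and descend.

>>> move_arm(plan=[[0, 0, 0, 0, -0.3, 0.5, 93], [0, 0, 0, 0, 0, 0.5, 93], [0, 0, 0, 0, 0, 0.5, 93], [0, 0, 0, 0, 0, 0.5, 93], [0, 0, 0, 0, 0, 0.5, 93], [0, 0, 0, 0, 0, 0.5, 70], [0, 0, 0, 0, 0, 0.25, 50], [0, 0, 0, 0, 0, 0, 40], [0, 0, 0, 0, 0, 0, 30], [0, 0, 0, 0, 0, 0, 24]], force=10)

```text
t: 5.15
tool_pos: [0.4617, 0.3162, 0.0163]
orientation: [-3.116, 0.395, -0.002]
force: [-0.2, 0.6, 0.0]
opening: 0.0575
gripper_force: 0.0
```

>>> move_arm(plan=[[0, 0, 0, 0, 0, 0, 20], [0, 0, 0, 0, 0, 0, 16], [0, 0, 0, 0, 0, 0, 10], [0, 0, 0, 0, 0, 0, 5], [0, 0, 0, 0, 0, 0, 0], [0, 0, 0, 0, 0, 0, 0], [0, 0, 0, 0, 0, 0, 0], [0, 0, 0, 0, 0, 0, 0], [0, 0, 0, 0, 0, 0, 0], [0, 0, 0, 0, 0, 0, 0]], force=45)

```text
t: 6.15
tool_pos: [0.4611, 0.3159, 0.0155]
orientation: [-3.117, 0.395, 0.0]
force: [-0.6, -0.1, -0.4]
opening: 0.0009
gripper_force: 0.0
```

>>> move_arm(plan=[[0, 0, 0, 0, 0, -0.5, 0], [0, 0, 0, 0, 0, -0.5, 0], [0, 0, 0, 0, 0, -0.5, 0], [0, 0, 0, 0, 0, -0.5, 0], [0, 0, 0, 0, 0, -0.5, 0], [0, 0, 0, 0, 0, -0.5, 0], [0, 0, 0, 0, 0, 0, 0], [0, 0, 0, 0, 0, 0, 0], [0, 0, 0, 0, 0, 0, 0], [0, 0, 0, 0, 0, 0, 0]])

```text
t: 7.15
tool_pos: [0.4604, 0.3155, 0.0895]
orientation: [3.116, -0.395, -0.002]
force: [-0.7, -1.2, -1.0]
opening: 0.0003
gripper_force: 0.0
```

```bash
python3 - <<'E'
from h import *
go(.459,.310,.1)
c=save("scene","s2",(200,210,400,345),3.9)
s,p,R,w=st()
# expected shank corner/tip, front of handle if grip at hook x=12, z=23 above underside
H=lambda x,y,z:p+R@np.array([x-.012,-y,0])+[0,0,.008+z-.023]
print([((q-[200,210])*3.9).round(0).tolist() for q in proj(c,[H(.05,0,.015),H(.14,0,.015),H(.14,.02,.015)])])
E
```

```text
t 7.15 pos [0.4604 0.3155 0.0895] yaw -14.45 tilt [-0.001 -0.001 -1.   ] open 0.0003 gf 0.0 F [-0.7  -1.17 -0.99]
 units xyz [-0.002  0.228 -0.42 ] turn z None
[[455.0, 335.0], [307.0, 345.0], [311.0, 379.0]]
```

View pics/s2.png

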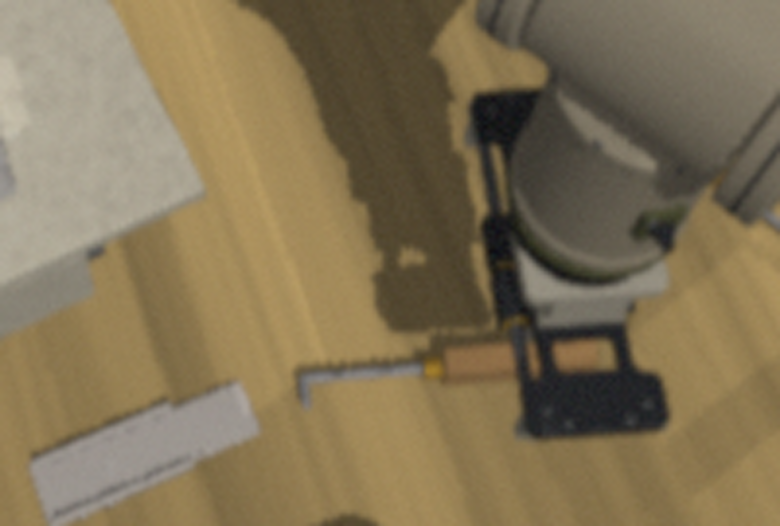

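The grip missed: the fingers closed to 0 and the hook, with its handle at (443–600, 363), has not moved. I'll check the handle's position and the fingers with depth from both cameras.

```bash
python3 - <<'E'
from h import *
c=load("s2")
for u,v in [(480,350),(480,363),(480,376),(580,355),(400,370),(305,385),(512,322),(505,300),(520,400)]: print("sc",u,v,pix(c,u/3.9+200,v/3.9+210).round(4),pix(c,u/3.9+200,v/3.9+210,.03).round(4))
c=save("top","t2",(125,150,285,280),4.5)
s,p,R,w=st()
print("tcp px",[((q-[125,150])*4.5).round(0).tolist() for q in proj(c,[p+R[:,2]*.011,p+R[:,1]*.02,p+R[:,1]*-.02])])
E
```

```text
sc 480 350 [0.4718 0.3061 0.0305] [0.4716 0.306  0.03  ]
sc 480 363 [0.475  0.3136 0.03  ] [0.475  0.3136 0.03  ]
sc 480 376 [0.4765 0.3197 0.0228] [0.4783 0.3212 0.03  ]
sc 580 355 [0.4127 0.3296 0.0318] [0.4122 0.3292 0.03  ]
sc 400 370 [0.523  0.2991 0.0192] [0.5252 0.3015 0.03  ]
sc 305 385 [0.5843 0.2883 0.0179] [0.5859 0.2912 0.03  ]
sc 512 322 [0.4964 0.3397 0.2155] [0.4446 0.2958 0.03  ]
sc 505 300 [0.4967 0.3292 0.2215] [0.4429 0.281  0.03  ]
sc 520 400 [0.5125 0.3803 0.2275] [0.4605 0.3431 0.03  ]
tcp px [[89.0, 391.0], [112.0, 395.0], [57.0, 385.0]]
```

View pics/t2.png

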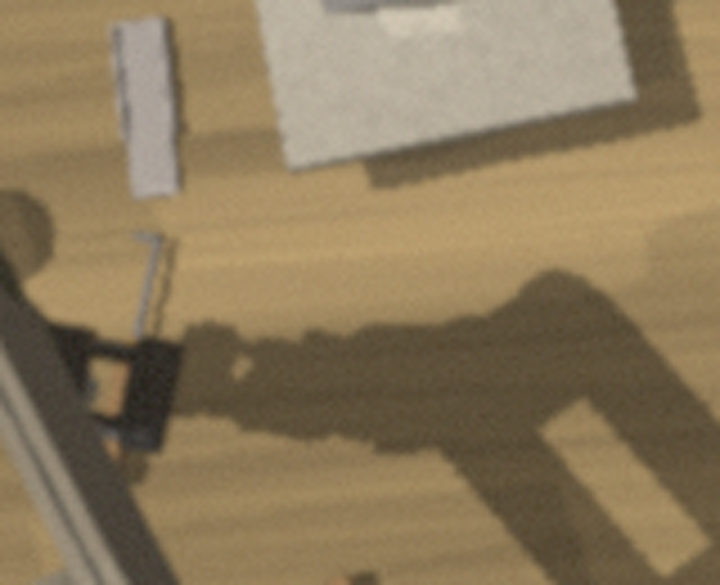

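```bash
cat >> h.py <<'E'
def cloud(c):
    K_,dd,Rm,t=cam(c);v,u=np.mgrid[0:384,0:512];p=cv2.undistortPoints(np.stack([u,v],-1).reshape(-1,1,2).astype(float),K_,dd)[:,0]
    Z=c["z_map"].reshape(-1);P=(np.c_[p,np.ones(len(p))]*Z[:,None]-t)@Rm;return P[Z>0]
E
python3 - <<'E'
from h import *
s,p,R,w=st()
for n in("s2","t2"):
    T=(cloud(load(n))-p)@R
    T=T[(abs(T[:,0])<.12)&(abs(T[:,1])<.15)&(T[:,2]<.05)]
    for z in np.arange(-.26,.05,.02):
        q=T[(T[:,2]>=z)&(T[:,2]<z+.02)]
        if len(q)>3: print(n,"z %.2f"%z,len(q),"x",np.percentile(q[:,0],[3,97]).round(3),"y",np.percentile(q[:,1],[3,50,97]).round(3))
E
```

```text
s2 z -0.26 265 x [-0.026  0.041] y [-0.042 -0.032  0.014]
s2 z -0.24 151 x [-0.019  0.042] y [-0.044 -0.037  0.006]
s2 z -0.22 72 x [-0.008  0.037] y [-0.039 -0.032 -0.005]
s2 z -0.20 294 x [-0.033  0.035] y [-0.043 -0.038 -0.014]
s2 z -0.18 68 x [-0.018  0.019] y [-0.043 -0.042 -0.038]
s2 z -0.16 1057 x [-0.031  0.034] y [-0.095 -0.07   0.089]
s2 z -0.14 380 x [-0.003  0.035] y [-0.087 -0.006  0.075]
s2 z -0.12 45 x [0.019 0.035] y [-0.087 -0.012  0.081]
s2 z -0.02 39 x [0.069 0.116] y [-0.149 -0.14  -0.135]
s2 z -0.00 50 x [0.071 0.118] y [-0.148 -0.14  -0.137]
s2 z 0.02 33 x [0.071 0.116] y [-0.148 -0.141 -0.138]
s2 z 0.04 13 x [0.071 0.109] y [-0.149 -0.14  -0.138]
t2 z -0.26 19 x [-0.044 -0.035] y [-0.003  0.013  0.024]
t2 z -0.24 19 x [-0.042  0.033] y [0.014 0.033 0.042]
t2 z -0.16 340 x [-0.033  0.031] y [0.028 0.079 0.096]
t2 z -0.14 89 x [-0.03   0.034] y [0.009 0.03  0.095]
t2 z -0.12 23 x [-0.028  0.03 ] y [0.03  0.031 0.057]
t2 z -0.06 8 x [-0.009  0.007] y [0.017 0.018 0.019]
t2 z -0.04 4 x [-0.008  0.004] y [0.016 0.017 0.018]
```

>>> move_arm(plan=[[0, 0, 0, 0, 0, 0, 93], [0, 0, 0, 0, 0, 0, 93], [0, 0, 0, 0, 0, 0, 93], [0, 0, 0, 0, 0, 0, 93], [0, 0, 0, 0, 0, 0, 93], [0, 0, 0, 0, 0, 0, 93], [0, 0, 0, 0, 0, 0, 93], [0, 0, 0, 0, 0, 0.5, 93], [0, 0, 0, 0, 0, 0.5, 93], [0, 0, 0, 0, 0, 0, 93]], force=20)

```text
t: 8.25
tool_pos: [0.4591, 0.3147, 0.0622]
orientation: [3.114, -0.395, -0.006]
force: [0.1, 0.7, -1.1]
opening: 0.0757
gripper_force: 0.0
```

>>> move_arm(plan=[[0, 0, 0, 0, 0, 0.5, 93], [0, 0, 0, 0, 0, 0.5, 93], [0, 0, 0, 0, 0, 0.5, 93], [0, 0, 0, 0, 0, 0.5, 93], [0, 0, 0, 0, 0, 0, 50], [0, 0, 0, 0, 0, 0, 35], [0, 0, 0, 0, 0, 0, 30], [0, 0, 0, 0, 0, 0, 30], [0, 0, 0, 0, 0, 0, 30], [0, 0, 0, 0, 0, 0, 30]])

```text
t: 9.25
tool_pos: [0.4614, 0.316, 0.0159]
orientation: [-3.116, 0.395, -0.001]
force: [0.8, 0.0, -0.1]
opening: 0.0497
gripper_force: 0.0
```

```bash
python3 - <<'E'
from h import *
go(.459,.310,.1)
s,p,R,w=st()
for n in("scene","top"):
    c=save(n,n+"3",(200,210,400,345) if n=="scene" else (125,150,285,280),3.9)
    T=(cloud(c)-p)@R
    T=T[(abs(T[:,0])<.13)&(abs(T[:,1])<.07)&(T[:,2]<.012)]
    for z in np.arange(-.1,.012,.01):
        q=T[(T[:,2]>=z)&(T[:,2]<z+.01)]
        if len(q)>3: print(n,"z %.2f"%z,len(q),"x",np.percentile(q[:,0],[3,97]).round(3),"y",np.percentile(q[:,1],[3,50,97]).round(3))
E
```

```text
t 9.25 pos [0.4614 0.316  0.0159] yaw -14.44 tilt [ 0.001  0.    -1.   ] open 0.0497 gf 0.0 F [ 0.82  0.02 -0.15]
 units xyz [-0.03   0.255 -3.362] turn z None
scene z -0.02 76 x [0.003 0.037] y [-0.006  0.004  0.013]
scene z -0.01 141 x [0.024 0.128] y [-0.014  0.002  0.009]
scene z -0.00 42 x [0.017 0.13 ] y [-0.015 -0.001  0.037]
scene z 0.01 79 x [-0.122  0.128] y [-0.065  0.027  0.066]
top z -0.01 35 x [0.045 0.127] y [-0.002  0.007  0.011]
top z -0.00 20 x [0.007 0.129] y [-0.005  0.006  0.025]
top z 0.01 26 x [-0.094  0.117] y [-0.058  0.013  0.07 ]
```

>>> move_arm(plan=[[0, 0, 0, 0, 0, 0, 12], [0, 0, 0, 0, 0, 0, 12], [0, 0, 0, 0, 0, 0, 12], [0, 0, 0, 0, 0, 0, 12], [0, 0, 0, 0, 0, 0, 12], [0, 0, 0, 0, 0, 0, 12], [0, 0, 0, 0, 0, 0, 12], [0, 0, 0, 0, 0, 0, 12], [0, 0, 0, 0, 0, 0, 12], [0, 0, 0, 0, 0, 0, 12]], force=20)

```text
t: 10.35
tool_pos: [0.4611, 0.3159, 0.0155]
orientation: [-3.117, 0.395, -0.0]
force: [-0.0, 0.8, -0.4]
opening: 0.0119
gripper_force: 0.0
```

```bash
python3 - <<'E'
from h import *
go(.459,.310,.1)
c=save("scene","s4",(200,210,400,345),3.9)
E
```

```text
t 10.35 pos [0.4611 0.3159 0.0155] yaw -14.44 tilt [ 0.  0. -1.] open 0.0119 gf 0.0 F [-0.02  0.76 -0.42]
 units xyz [-0.022  0.247 -3.38 ] turn z None
```

View pics/s4.png

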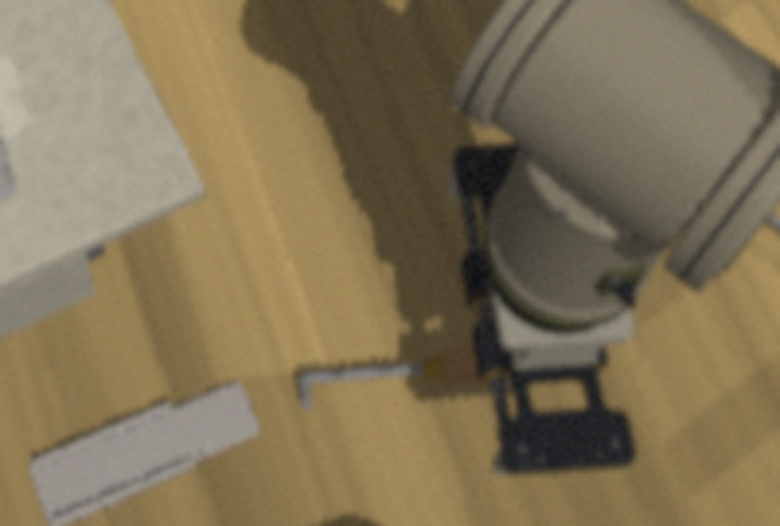

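The hook in view is unmoved even though the fingers report 12 mm with the 18 mm handle between them. I'll search the rest of the table for low objects, now that the arm no longer covers the right side.

```bash
python3 - <<'E'
from h import *
for n,m in(("scene","s4"),("top","top3"),("scene","sc0"),("top","top0")):
    c=load(m);K_,dd,Rm,t=cam(c);v,u=np.mgrid[0:384,0:512];p=cv2.undistortPoints(np.stack([u,v],-1).reshape(-1,1,2).astype(float),K_,dd)[:,0]
    Z=c["z_map"].reshape(-1);P=((np.c_[p,np.ones(len(p))]*Z[:,None]-t)@Rm).reshape(384,512,3)
    M=((P[...,2]>.011)&(P[...,2]<.05)&(c["z_map"]>0)&(P[...,0]>-.5)&(P[...,0]<1.1)&(abs(P[...,1])<1)).astype(np.uint8)
    k,L,S,C=cv2.connectedComponentsWithStats(M)
    for i in range(1,k):
        if S[i,4]>25:
            q=P[L==i];col=c["frame"][L==i].mean(0).astype(int);print(m,"px",C[i].round(0),S[i,4],"mean",q.mean(0).round(3),"ext",np.ptp(q,0).round(3),"rgb",col)
E
```

```text
s4 px [227.  56.] 122 mean [ 0.444 -0.648  0.03 ] ext [0.056 0.043 0.038] rgb [80 48 17]
s4 px [199.  65.] 135 mean [ 0.554 -0.635  0.03 ] ext [0.058 0.032 0.039] rgb [114 109 103]
s4 px [120. 150.] 365 mean [ 0.885 -0.336  0.031] ext [0.09  0.315 0.039] rgb [95 72 47]
s4 px [207.  98.] 131 mean [ 0.569 -0.461  0.03 ] ext [0.053 0.034 0.039] rgb [84 52 19]
s4 px [254. 121.] 671 mean [ 0.452 -0.307  0.036] ext [0.153 0.076 0.035] rgb [109  74  40]
s4 px [180. 144.] 388 mean [ 0.701 -0.298  0.029] ext [0.082 0.083 0.034] rgb [130 127 111]
s4 px [416. 178.] 1167 mean [0.055 0.05  0.019] ext [0.174 0.172 0.039] rgb [106  99  86]
s4 px [466. 179.] 60 mean [-0.091  0.1    0.013] ext [0.042 0.027 0.007] rgb [130 121 103]
s4 px [406. 271.] 54 mean [0.232 0.302 0.017] ext [0.034 0.037 0.008] rgb [123 115 103]
s4 px [194. 295.] 333 mean [0.775 0.19  0.031] ext [0.153 0.025 0.039] rgb [132 126 113]
s4 px [303. 305.] 235 mean [0.522 0.3   0.021] ext [0.115 0.04  0.022] rgb [96 85 68]
s4 px [216. 325.] 26 mean [0.742 0.276 0.013] ext [0.047 0.007 0.004] rgb [145 139 132]
s4 px [177. 369.] 69 mean
[... 3146 characters left out ...]
mean [ 0.543 -0.64   0.03 ] ext [0.056 0.035 0.038] rgb [112 105  98]
top0 px [ 99. 198.] 109 mean [0.611 0.482 0.031] ext [0.06  0.047 0.039] rgb [49 52 53]
top0 px [112. 209.] 127 mean [0.568 0.438 0.031] ext [0.101 0.055 0.037] rgb [62 64 63]
top0 px [152. 236.] 256 mean [0.469 0.305 0.024] ext [0.188 0.054 0.025] rgb [132 108  79]
top0 px [337. 228.] 692 mean [ 0.447 -0.316  0.038] ext [0.152 0.078 0.023] rgb [117  83  53]
top0 px [ 52. 252.] 393 mean [0.44  0.638 0.031] ext [0.248 0.086 0.039] rgb [55 52 47]
top0 px [435. 223.] 101 mean [ 0.436 -0.648  0.032] ext [0.053 0.031 0.038] rgb [84 58 34]
top0 px [183. 292.] 247 mean [0.277 0.21  0.025] ext [0.113 0.172 0.023] rgb [144 117  86]
```

>>> move_arm(plan=[[0, 0, 0, 0, 0.2, 0, 12], [0, 0, 0, 0, 0.2, 0, 12], [0, 0, 0, 0, 0.2, 0, 12], [0, 0, 0, 0, 0.2, 0, 12], [0, 0, 0, 0, 0.2, 0, 12], [0, 0, 0, 0, 0, 0, 12], [0, 0, 0, 0, 0, 0, 12], [0, 0, 0, 0, 0, 0, 12], [0, 0, 0, 0, 0, 0, 12], [0, 0, 0, 0, 0, 0, 12]])

```text
t: 11.4
tool_pos: [0.4548, 0.2918, 0.0155]
orientation: [-3.117, 0.395, 0.0]
force: [0.1, 0.4, -0.5]
opening: 0.0118
gripper_force: 0.0
```

```bash
python3 - <<'E'
from h import *
go(.459,.310,.1)
a=load("s4");c=save("scene","s5",(200,210,400,345),3.9)
for m,k in(("before",a),("after",c)):
    P=cloud(k);q=P[(P[:,0]>.49)&(P[:,0]<.6)&(P[:,1]>.22)&(P[:,1]<.34)&(P[:,2]>.011)&(P[:,2]<.03)];print(m,len(q),q.mean(0).round(4))
E
```

```text
t 11.40 pos [0.4548 0.2918 0.0155] yaw -14.43 tilt [-0.  0. -1.] open 0.0118 gf 0.0 F [ 0.1   0.37 -0.45]
 units xyz [-0.02  -0.747 -3.381] turn z None
before 175 [0.5344 0.2968 0.019 ]
after 174 [0.5351 0.2967 0.0191]
```

```bash
python3 - <<'E'
from h import *
s,p,R,w=st()
for n in("scene","top"):
    c=load("s5") if n=="scene" else save("top","t5")
    K_,dd,Rm,t=cam(c);v,u=np.mgrid[0:384,0:512];pp=cv2.undistortPoints(np.stack([u,v],-1).reshape(-1,1,2).astype(float),K_,dd)[:,0]
    Z=c["z_map"].reshape(-1);P=(np.c_[pp,np.ones(len(pp))]*Z[:,None]-t)@Rm;T=(P-p)@R
    uv=np.stack([u,v],-1).reshape(-1,2)
    m=(Z>0)&(abs(T[:,0])<.06)&(abs(T[:,1])<.12)&(P[:,2]>.036)&(P[:,2]<.2)
    print(n,p.round(4))
    for z in np.arange(.03,.2,.01):
        k=m&(P[:,2]>=z)&(P[:,2]<z+.01)
        if k.sum()>1: print(" wz %.2f"%z,k.sum(),"x",np.percentile(T[k,0],[3,97]).round(3),"y",np.percentile(T[k,1],[3,50,97]).round(3),"rgb",c["frame"].reshape(-1,3)[k].mean(0).astype(int),"px",uv[k].mean(0).round(0))
f=load("s5")["frame"][230:345,290:400,::-1];g=load("t5")["frame"][190:290,130:230,::-1]
cv2.imwrite("pics/both.png",np.hstack([cv2.resize(f,(400,418),interpolation=2),cv2.resize(g,(400,418),interpolation=2)]))
E
```

```text
scene [0.4548 0.2918 0.0155]
 wz 0.05 2 x [0.002 0.005] y [-0.024 -0.024 -0.024] rgb [66 57 48] px [328. 299.]
 wz 0.12 16 x [0.018 0.035] y [-0.084 -0.002  0.08 ] rgb [70 63 49] px [320. 282.]
 wz 0.13 113 x [0.02  0.035] y [-0.076 -0.001  0.077] rgb [54 50 42] px [322. 280.]
 wz 0.14 214 x [-0.034  0.035] y [-0.074 -0.013  0.068] rgb [42 40 36] px [324. 280.]
 wz 0.15 62 x [-0.024  0.035] y [-0.096 -0.061  0.086] rgb [71 62 48] px [334. 296.]
 wz 0.16 790 x [-0.031  0.033] y [-0.095 -0.072  0.088] rgb [41 40 39] px [338. 294.]
 wz 0.17 32 x [-0.019  0.022] y [-0.043 -0.042 -0.036] rgb [106 102  92] px [338. 290.]
 wz 0.18 34 x [-0.017  0.019] y [-0.044 -0.042 -0.039] rgb [113 108  98] px [340. 289.]
 wz 0.19 31 x [-0.018  0.018] y [-0.043 -0.041 -0.04 ] rgb [116 111 100] px [341. 288.]
top [0.4548 0.2918 0.0155]
 wz 0.05 4 x [-0.009  0.003] y [0.023 0.023 0.024] rgb [82 75 60] px [161. 241.]
 wz 0.06 2 x [-0.007  0.006] y [0.024 0.024 0.024] rgb [81 73 60] px [160. 240.]
 wz 0.11 3 x [-0.006  0.009] y [0.036 0.037 0.037] rgb [74 66 56] px [160. 239.]
 wz 0.12 3 x [-0.007  0.002] y [0.036 0.036 0.037] rgb [66 61 53] px [160. 239.]
 wz 0.13 28 x [-0.033  0.033] y [0.036 0.048 0.064] rgb [69 62 52] px [163. 237.]
 wz 0.14 55 x [-0.     0.034] y [0.014 0.03  0.072] rgb [56 50 40] px [158. 231.]
 wz 0.15 29 x [-0.028  0.022] y [0.024 0.079 0.096] rgb [61 54 43] px [170. 240.]
 wz 0.16 268 x [-0.033  0.031] y [0.038 0.079 0.095] rgb [54 50 43] px [170. 240.]
```

View pics/both.png

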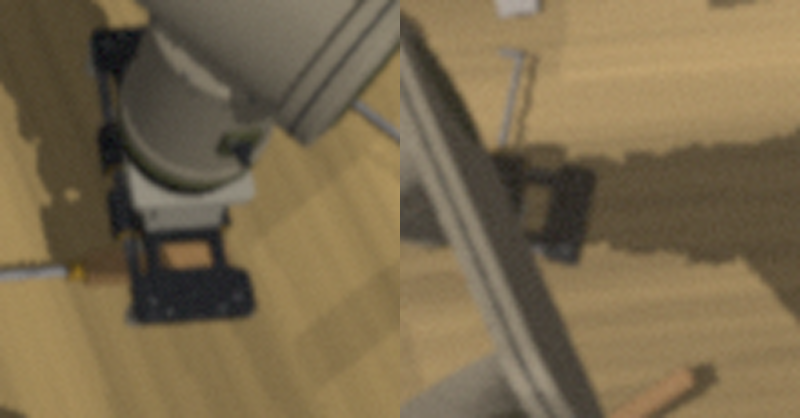

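The enlarged views show the gripper over the handle, with the scene crop's handle passing at about (100,272) and under the body. I'll test how low the fingers really reach.

```bash
python3 - <<'E'
from h import *
s,p,R,w=st()
for n,sg in(("s5",-1),("t5",1)):
    c=load(n)
    for x in(-.006,0,.006,.0085):
        out=[]
        for z in(.008,0,-.008,-.016,-.024,-.032,-.04,-.05,-.06,-.07):
            for y in (.0235,):
                P=p+R@np.array([x,sg*y,z]);u,v=proj(c,P)[0];q=pix(c,u,v);T=R.T@(q-p);out.append("%.3f:(%.3f,%.3f,%.3f)"%(z,*T))
        print(n,x,*out)
E
```

```text
s5 -0.006 0.008:(-0.001,-0.030,-0.018) 0.000:(0.023,-0.062,-0.142) -0.008:(0.021,-0.060,-0.141) -0.016:(0.022,-0.061,-0.150) -0.024:(0.020,-0.058,-0.149) -0.032:(0.019,-0.057,-0.150) -0.040:(0.017,-0.055,-0.149) -0.050:(0.014,-0.050,-0.143) -0.060:(0.013,-0.049,-0.148) -0.070:(0.011,-0.046,-0.149)
s5 0 0.008:(0.026,-0.059,-0.125) 0.000:(0.024,-0.057,-0.123) -0.008:(0.001,-0.025,-0.015) -0.016:(-0.000,-0.023,-0.016) -0.024:(-0.002,-0.021,-0.015) -0.032:(0.024,-0.057,-0.150) -0.040:(0.023,-0.055,-0.150) -0.050:(0.020,-0.051,-0.147) -0.060:(0.019,-0.049,-0.149) -0.070:(0.017,-0.047,-0.150)
s5 0.006 0.008:(0.031,-0.059,-0.122) 0.000:(0.029,-0.056,-0.120) -0.008:(0.028,-0.055,-0.125) -0.016:(0.027,-0.053,-0.123) -0.024:(0.025,-0.051,-0.123) -0.032:(0.024,-0.049,-0.124) -0.040:(0.006,-0.023,-0.039) -0.050:(0.005,-0.022,-0.046) -0.060:(0.024,-0.049,-0.147) -0.070:(0.022,-0.047,-0.149)
s5 0.0085 0.008:(0.013,-0.029,-0.014) 0.000:(0.011,-0.027,-0.013) -0.008:(0.030,-0.055,-0.121) -0.016:(0.029,-0.053,-0.123) -0.024:(0.028,-0.052,-0.126) -0.032:(0.197,-0.295,-0.996) -0.040:(0.025,-0.048,-0.125
[... 523 characters left out ...]
2:(-0.000,0.025,-0.036) -0.040:(0.000,0.023,-0.036) -0.050:(-0.002,0.037,-0.103) -0.060:(-0.003,0.039,-0.121) -0.070:(-0.002,0.035,-0.116)
t5 0.006 0.008:(0.006,0.022,0.015) 0.000:(0.007,0.019,0.017) -0.008:(0.007,0.017,0.018) -0.016:(0.008,0.015,0.018) -0.024:(0.008,0.013,0.021) -0.032:(0.008,0.012,0.014) -0.040:(0.006,0.025,-0.045) -0.050:(0.006,0.022,-0.045) -0.060:(0.004,0.036,-0.110) -0.070:(0.003,0.038,-0.127)
t5 0.0085 0.008:(0.009,0.022,0.015) 0.000:(0.009,0.019,0.017) -0.008:(0.010,0.018,0.014) -0.016:(0.010,0.016,0.014) -0.024:(0.010,0.014,0.014) -0.032:(0.011,0.012,0.014) -0.040:(0.008,0.025,-0.046) -0.050:(0.012,0.007,0.015) -0.060:(0.006,0.037,-0.115) -0.070:(0.006,0.038,-0.127)
```

The depth shows the tips end about 33 mm above the reported TCP, where they should be 11 mm below it. So the real fingers are about 40 mm higher than reported, and they closed above the handle. I'll go back over the handle, open, and descend further with care.

>>> move_arm(plan=[[0, 0, 0, 0, -0.25, 0, 93], [0, 0, 0, 0, -0.25, 0, 93], [0, 0, 0, 0, -0.25, 0, 93], [0, 0, 0, 0, -0.2, 0, 93], [0, 0, 0, 0, 0, 0, 93], [0, 0, 0, 0, 0, 0, 93], [0, 0, 0, 0, 0, 0, 93], [0, 0, 0, 0, 0, 0.4, 93], [0, 0, 0, 0, 0, 0.4, 93], [0, 0, 0, 0, 0, 0.1, 93]])

```text
t: 12.5
tool_pos: [0.4593, 0.3137, -0.0092]
orientation: [3.115, -0.395, -0.004]
force: [0.1, 0.4, -0.6]
opening: 0.0876
gripper_force: 0.0
```

```bash
cat >> h.py <<'E'
def tips():
    s,p,R,w=st();o=s["opening"]/2
    for n,sg in(("scene",-1),("top",1),("top",-1)):
        c=read_camera(n);P=cloud(c);T=(P-p)@R
        k=(abs(T[:,0])<.012)&(abs(T[:,1]-sg*(o+.01))<.016)&(T[:,2]<-.005+.05)&(P[:,2]>.006)&(T[:,2]>-.1)
        print(n,sg,k.sum(),"lowest finger pts wz",np.sort(P[k,2])[:14].round(3))
E
python3 - <<'E'
from h import *
go(.459,.310,.0155); tips()
E
```

```text
t 12.50 pos [ 0.4593  0.3137 -0.0092] yaw -14.46 tilt [-0.003 -0.001 -1.   ] open 0.0876 gf 0.0 F [ 0.05  0.41 -0.58]
 units xyz [ 0.022  0.151 -0.988] turn z None
scene -1 0 lowest finger pts wz []
top 1 0 lowest finger pts wz []
top -1 0 lowest finger pts wz []
```

>>> move_arm(plan=[[0, 0, 0, 0, 0, 0.05, 93], [0, 0, 0, 0, 0, 0.05, 93], [0, 0, 0, 0, 0, 0.05, 93], [0, 0, 0, 0, 0, 0.05, 93], [0, 0, 0, 0, 0, 0.05, 93], [0, 0, 0, 0, 0, 0.05, 93], [0, 0, 0, 0, 0, 0.05, 93], [0, 0, 0, 0, 0, 0.05, 93], [0, 0, 0, 0, 0, 0, 70], [0, 0, 0, 0, 0, 0, 60]])

```text
t: 13.65
tool_pos: [0.4607, 0.3146, -0.0171]
orientation: [3.117, -0.395, -0.0]
force: [1.1, -0.0, 0.3]
opening: 0.0814
gripper_force: 0.0
```

```bash
python3 - <<'E'
from h import *
go(.459,.310,.0155); s,p,R,w=st()
for n in("scene","top"):
    c=save(n,n+"6");P=cloud(c);T=(P-p)@R
    k=(abs(T[:,0])<.05)&(abs(T[:,1])<.12)&(P[:,2]<.2)&(P[:,2]>.034)
    for z in np.arange(.03,.15,.01):
        j=k&(P[:,2]>=z)&(P[:,2]<z+.01)
        if j.sum(): print(n,"wz %.2f"%z,j.sum(),"x",T[j,0].min().round(3),T[j,0].max().round(3),"y",np.percentile(T[j,1],[0,50,100]).round(3))
E
```

```text
t 13.65 pos [ 0.4607  0.3146 -0.0171] yaw -14.44 tilt [-0. -0. -1.] open 0.0814 gf 0.0 F [ 1.14 -0.04  0.27]
 units xyz [-0.021  0.197 -1.302] turn z None
scene wz 0.03 1 x 0.009 0.009 y [0.05 0.05 0.05]
scene wz 0.09 25 x 0.03 0.036 y [-0.088  0.046  0.084]
scene wz 0.10 150 x -0.015 0.036 y [-0.088 -0.006  0.078]
scene wz 0.11 272 x -0.036 0.036 y [-0.094 -0.05   0.085]
scene wz 0.12 135 x -0.033 0.035 y [-0.096 -0.07   0.094]
scene wz 0.13 706 x -0.036 0.035 y [-0.096 -0.071  0.093]
scene wz 0.14 26 x -0.021 0.022 y [-0.043 -0.042 -0.036]
top wz 0.10 32 x -0.031 0.035 y [0.012 0.039 0.062]
top wz 0.11 84 x -0.037 0.034 y [0.034 0.052 0.095]
top wz 0.12 106 x -0.035 0.034 y [0.025 0.078 0.096]
top wz 0.13 180 x -0.036 0.033 y [0.022 0.079 0.097]
```

>>> move_arm(plan=[[0, 0, 0, 0, 0, 0.04, 40], [0, 0, 0, 0, 0, 0.04, 30], [0, 0, 0, 0, 0, 0.04, 25], [0, 0, 0, 0, 0, 0, 20], [0, 0, 0, 0, 0, 0, 10], [0, 0, 0, 0, 0, 0, 0], [0, 0, 0, 0, 0, 0, 0], [0, 0, 0, 0, 0, 0, 0], [0, 0, 0, 0, 0, 0, 0], [0, 0, 0, 0, 0, 0, 0]], force=20)

```text
t: 14.75
tool_pos: [0.4607, 0.3146, -0.02]
orientation: [3.117, -0.395, -0.0]
force: [-0.2, -0.6, 0.2]
opening: 0.0177
gripper_force: 20.0
```

>>> move_arm(plan=[[0, 0, 0, 0, 0, 0, 0], [0, 0, 0, 0, 0, 0, 0], [0, 0, 0, 0, 0, 0, 0], [0, 0, 0, 0, 0, 0, 0], [0, 0, 0, 0, 0, -0.1, 0], [0, 0, 0, 0, 0, -0.2, 0], [0, 0, 0, 0, 0, -0.2, 0], [0, 0, 0, 0, 0, -0.2, 0], [0, 0, 0, 0, 0, -0.1, 0], [0, 0, 0, 0, 0, 0, 0]], force=50)

```text
t: 15.75
tool_pos: [0.4613, 0.3149, 0.0008]
orientation: [-3.116, 0.395, -0.002]
force: [0.2, -0.4, -0.8]
opening: 0.0178
gripper_force: 50.0
```

```bash
cat >> h.py <<'E'
def hook():
    """hook shank points in tool frame"""
    s,p,R,w=st()
    for n in("scene","top"):
        c=read_camera(n);P=cloud(c);T=(P-p)@R
        for a,b in((.03,.05),(.06,.085),(.085,.11),(.11,.122),(.122,.14)):
            k=(T[:,0]>a)&(T[:,0]<b)&(abs(T[:,1])<.03)&(P[:,2]>.012)&(P[:,2]<.1)
            if k.sum(): print(n,"x %.3f"%a,k.sum(),"y",np.percentile(T[k,1],[5,50,95]).round(4),"wz",np.percentile(P[k,2],[5,50,95]).round(4),"xmax",T[k,0].max().round(4))
E
python3 - <<'E'
from h import *
go(.459,.310,.0155);hook()
E
```

```text
t 15.75 pos [0.4613 0.3149 0.0008] yaw -14.44 tilt [ 0.001  0.001 -1.   ] open 0.0178 gf 50.0 F [ 0.23 -0.36 -0.83]
 units xyz [-0.038  0.213 -0.59 ] turn z None
scene x 0.030 78 y [-0.0116 -0.0043  0.0042] wz [0.0305 0.0433 0.0522] xmax 0.0499
scene x 0.060 33 y [-0.0055 -0.0021  0.0013] wz [0.0356 0.039  0.0421] xmax 0.0848
scene x 0.085 29 y [-0.0048 -0.0015  0.0017] wz [0.0348 0.0384 0.0417] xmax 0.1097
scene x 0.110 9 y [-0.0023 -0.0006  0.0007] wz [0.0365 0.0388 0.0417] xmax 0.1216
scene x 0.122 31 y [-0.0209 -0.0087  0.0011] wz [0.0343 0.0383 0.0415] xmax 0.1305
top x 0.030 10 y [-0.003   0.0051  0.0087] wz [0.034  0.0389 0.0423] xmax 0.0479
top x 0.060 13 y [0.0006 0.0038 0.0054] wz [0.0341 0.0369 0.0403] xmax 0.0825
top x 0.085 13 y [-0.0001  0.0025  0.0049] wz [0.0325 0.0348 0.04  ] xmax 0.108
top x 0.110 8 y [-0.0006  0.0026  0.0053] wz [0.0341 0.0364 0.0383] xmax 0.1215
top x 0.122 12 y [-0.0151 -0.005   0.0034] wz [0.0328 0.0354 0.0402] xmax 0.1294
```

Gripped and level: the bill is at about z 36 mm and 127 mm ahead of the TCP. Next I'll turn and travel to the shelf's front.

>>> move_arm(plan=[[0, 0, -0.92, -0.5, 0.5, 0, 0], [0, 0, -0.92, -0.5, 1, 0, 0], [0, 0, -0.92, -0.2, 1, 0, 0], [0, 0, -0.9, 0, 1, 0, 0], [0, 0, 0, 0, 1, 0, 0], [0, 0, 0, 0, 1, 0, 0], [0, 0, 0, 0, 1, 0, 0], [0, 0, 0, 0, 1, 0, 0], [0, 0, 0, 0, 1, 0, 0], [0, 0, 0, 0, 1, 0, 0]])

```text
t: 16.85
tool_pos: [0.4432, 0.0835, -0.0002]
orientation: [-3.135, -0.206, 0.0]
force: [0.8, 0.5, -1.1]
opening: 0.0173
gripper_force: 50.0
```

```bash
python3 - <<'E'
from h import *
go(.472,-.057,.0008,7.5)
E
```

```text
t 16.85 pos [ 4.432e-01  8.350e-02 -2.000e-04] yaw 7.52 tilt [-0. -0. -1.] open 0.0173 gf 50.0 F [ 0.83  0.55 -1.12]
 units xyz [ 0.406  5.724 -0.039] turn z 0.003
```

>>> move_arm(plan=[[0, 0, 0, 0.1, 1, 0, 0], [0, 0, 0, 0.1, 1, 0, 0], [0, 0, 0, 0.1, 1, 0, 0], [0, 0, 0, 0.1, 1, 0, 0], [0, 0, 0, 0, 1, 0, 0], [0, 0, 0, 0, 0.7, 0, 0], [0, 0, 0, 0, 0, 0, 0], [0, 0, 0, 0, 0, 0, 0], [0, 0, 0, 0, 0, 0, 0], [0, 0, 0, 0, 0, 0, 0]])

```text
t: 17.85
tool_pos: [0.4717, -0.0546, -0.0002]
orientation: [-3.134, -0.208, 0.0]
force: [0.6, -0.1, -1.3]
opening: 0.0176
gripper_force: 50.0
```

```bash
python3 - <<'E'
from h import *
go(.472,-.057,.0008,7.5);hook()
s,p,R,w=st();print(s["wrist_torque"])
for n in("scene","top"):
    c=save(n,n+"7");P=cloud(c);B=P[(P[:,0]>.5)&(abs(P[:,1]-.03)<.22)&(abs(P[:,2]-.094)<.007)]
    T=(B-p)@R
    for y in np.arange(-.2,.07,.03):
        k=(abs(T[:,1]-y)<.015)&(T[:,0]>.1)
        if k.sum()>5: print(n,"y %.2f edge x"%y,np.percentile(T[k,0],2).round(4))
E
```

```text
t 17.85 pos [ 4.717e-01 -5.460e-02 -2.000e-04] yaw 7.57 tilt [-0.  0. -1.] open 0.0176 gf 50.0 F [ 0.64 -0.09 -1.31]
 units xyz [-0.001  0.098 -0.038] turn z 0.012
scene x 0.030 53 y [-0.0107 -0.0044  0.0048] wz [0.0282 0.0408 0.0522] xmax 0.0497
scene x 0.060 17 y [-0.0044 -0.0028  0.0004] wz [0.0338 0.037  0.0396] xmax 0.0841
scene x 0.085 17 y [-0.0047 -0.0016 -0.0003] wz [0.0349 0.0378 0.0405] xmax 0.1099
scene x 0.110 8 y [-0.0042 -0.0019  0.0006] wz [0.0362 0.0373 0.0389] xmax 0.1219
scene x 0.122 18 y [-0.0198 -0.0097  0.0005] wz [0.0352 0.0376 0.0393] xmax 0.1312
[-0.00939355 -0.01560324 -0.06417735]
scene y -0.20 edge x 0.1736
scene y -0.17 edge x 0.1737
scene y -0.14 edge x 0.1712
scene y -0.11 edge x 0.1708
scene y -0.08 edge x 0.1709
scene y -0.05 edge x 0.1707
scene y -0.02 edge x 0.1707
scene y 0.01 edge x 0.171
scene y 0.04 edge x 0.1715
scene y 0.07 edge x 0.1724
top y -0.20 edge x 0.1707
top y -0.17 edge x 0.1697
top y -0.14 edge x 0.1674
top y -0.11 edge x 0.1676
top y -0.08 edge x 0.1682
top y -0.05 edge x 0.1683
top y -0.02 edge x 0.1678
top y 0.01 edge x 0.1679
top y 0.04 edge x 0.1705
top y 0.07 edge x 0.1742
```

>>> move_arm(plan=[[0, 0, 0, 0.5, 0.04, 0, 0], [0, 0, 0, 0.5, 0.04, 0, 0], [0, 0, 0, 0.5, 0, 0, 0], [0, 0, 0, 0.5, 0, 0, 0], [0, 0, 0, 0.5, 0, 0, 0], [0, 0, 0, 0.5, 0, 0, 0], [0, 0, 0, 0.4, 0, 0, 0], [0, 0, 0, 0, 0, 0, 0], [0, 0, 0, 0, 0, 0, 0], [0, 0, 0, 0, 0, 0, 0]])

```text
t: 19.05
tool_pos: [0.5558, -0.0462, -0.0002]
orientation: [-3.135, -0.206, 0.001]
force: [-0.1, -1.1, -1.1]
opening: 0.0179
gripper_force: 50.0
```

```bash
cat >> h.py <<'E'
# reference at pre-insert pose: edge at tool x .1685
P0=np.array([.4717,-.0546])
def feel(k=3):
    F=[]
    for i in range(k):
        s,p,R,w=st();F.append(np.r_[R.T@np.array(s["force"]),R.T@np.array(s["wrist_torque"])])
        if i<k-1: read_camera("top")
    d=np.array([p[0]-P0[0],p[1]-P0[1],0]);q=R.T@d
    print("t %.2f yaw %.2f adv %.4f lat(+=right) %.4f z %.4f | bill behind edge %.1f mm, shank shelf y %.1f"%(s["t"],w,q[0],q[1],p[2],(q[0]+.127-.1685)*1e3,-72.5-q[1]*1e3),"Ftool",np.mean(F,0)[:3].round(2),"tau",np.mean(F,0)[3:].round(3),"open",round(s["opening"],4))
E
python3 -c "from h import *;feel()"
```

```text
t 19.15 yaw 7.51 adv 0.0846 lat(+=right) 0.0028 z -0.0001 | bill behind edge 43.1 mm, shank shelf y -75.3 Ftool [0.06 0.67 1.13] tau [ 0.035 -0.037  0.019] open 0.0176
```

>>> move_arm(plan=[[0, 0, 0, 0.05, 0, 0, 0], [0, 0, 0, 0.05, 0, 0, 0], [0, 0, 0, 0.05, 0, 0, 0], [0, 0, 0, 0.05, 0, 0, 0], [0, 0, 0, 0.05, 0, 0, 0], [0, 0, 0, 0.05, 0, 0, 0], [0, 0, 0, 0.05, 0, 0, 0], [0, 0, 0, 0.05, 0, 0, 0], [0, 0, 0, 0.05, 0, 0, 0], [0, 0, 0, 0.05, 0, 0, 0]])

```text
t: 20.15
tool_pos: [0.5689, -0.0446, -0.0]
orientation: [-3.135, -0.206, 0.0]
force: [0.2, 0.5, -0.7]
opening: 0.0175
gripper_force: 50.0
```

```bash
python3 -c "from h import *;feel()"
```

```text
t 20.25 yaw 7.52 adv 0.0978 lat(+=right) 0.0029 z 0.0000 | bill behind edge 56.3 mm, shank shelf y -75.4 Ftool [ 0.46 -0.06  1.07] tau [ 0.019 -0.012 -0.01 ] open 0.0176
```

>>> move_arm(plan=[[0, 0, 0, 0.04, 0, 0, 0], [0, 0, 0, 0.04, 0, 0, 0], [0, 0, 0, 0.04, 0, 0, 0], [0, 0, 0, 0.04, 0, 0, 0], [0, 0, 0, 0.04, 0, 0, 0], [0, 0, 0, 0.04, 0, 0, 0], [0, 0, 0, 0.04, 0, 0, 0], [0, 0, 0, 0.04, 0, 0, 0], [0, 0, 0, 0.04, 0, 0, 0], [0, 0, 0, 0, 0, 0, 0]])

```text
t: 21.25
tool_pos: [0.5775, -0.0435, -0.0002]
orientation: [-3.135, -0.206, 0.001]
force: [-2.8, -0.0, 0.0]
opening: 0.0178
gripper_force: 50.0
```

```bash
python3 -c "from h import *;feel()"
```

```text
t 21.35 yaw 7.52 adv 0.1063 lat(+=right) 0.0028 z -0.0002 | bill behind edge 64.8 mm, shank shelf y -75.3 Ftool [-2.79 -0.2  -0.06] tau [-0.001 -0.388 -0.027] open 0.0178
```

The bill met the tray front at a gentle 2.8 N, so the tray is about 12 mm out. I'll back off to mid-hole depth and sweep left in small steps.

>>> move_arm(plan=[[0, 0, 0, -0.18, 0, 0, 0], [0, 0, 0, -0.17, 0, 0, 0], [0, 0, 0, -0.17, 0, 0, 0], [0, 0, 0, 0, -0.1, 0, 0], [0, 0, 0, 0, -0.12, 0, 0], [0, 0, 0, 0, -0.12, 0, 0], [0, 0, 0, 0, -0.1, 0, 0], [0, 0, 0, 0, -0.1, 0, 0], [0, 0, 0, 0, -0.1, 0, 0], [0, 0, 0, 0, 0, 0, 0]])

```text
t: 22.35
tool_pos: [0.5628, -0.0289, -0.0]
orientation: [-3.135, -0.207, 0.0]
force: [0.6, -0.8, -1.1]
opening: 0.0179
gripper_force: 50.0
```

```bash
python3 -c "from h import *;feel(1)"
```

```text
t 22.35 yaw 7.54 adv 0.0936 lat(+=right) -0.0135 z -0.0000 | bill behind edge 52.1 mm, shank shelf y -59.0 Ftool [0.49 0.87 1.09] tau [-0.032 -0.026  0.003] open 0.0179
```

>>> move_arm(plan=[[0, 0, 0, 0, -0.04, 0, 0], [0, 0, 0, 0, -0.04, 0, 0], [0, 0, 0, 0, -0.04, 0, 0], [0, 0, 0, 0, -0.04, 0, 0], [0, 0, 0, 0, -0.04, 0, 0], [0, 0, 0, 0, -0.04, 0, 0], [0, 0, 0, 0, 0, 0, 0], [0, 0, 0, 0, 0, 0, 0], [0, 0, 0, 0, 0, 0, 0], [0, 0, 0, 0, 0, 0, 0]])

```text
t: 23.35
tool_pos: [0.562, -0.0234, -0.0]
orientation: [-3.135, -0.206, 0.0]
force: [0.7, 1.1, -1.7]
opening: 0.0176
gripper_force: 50.0
```

>>> move_arm(plan=[[0, 0, 0, 0, -0.04, 0, 0], [0, 0, 0, 0, -0.04, 0, 0], [0, 0, 0, 0, -0.04, 0, 0], [0, 0, 0, 0, -0.04, 0, 0], [0, 0, 0, 0, -0.04, 0, 0], [0, 0, 0, 0, -0.04, 0, 0], [0, 0, 0, 0, -0.03, 0, 0], [0, 0, 0, 0, 0, 0, 0], [0, 0, 0, 0, 0, 0, 0], [0, 0, 0, 0, 0, 0, 0]])

```text
t: 24.35
tool_pos: [0.5611, -0.0167, -0.0]
orientation: [-3.135, -0.206, 0.0]
force: [0.2, -0.1, -0.9]
opening: 0.0177
gripper_force: 50.0
```

>>> move_arm(plan=[[0, 0, 0, 0, -0.04, 0, 0], [0, 0, 0, 0, -0.04, 0, 0], [0, 0, 0, 0, -0.04, 0, 0], [0, 0, 0, 0, -0.04, 0, 0], [0, 0, 0, 0, -0.04, 0, 0], [0, 0, 0, 0, -0.04, 0, 0], [0, 0, 0, 0, -0.04, 0, 0], [0, 0, 0, 0, 0, 0, 0], [0, 0, 0, 0, 0, 0, 0], [0, 0, 0, 0, 0, 0, 0]])

```text
t: 25.35
tool_pos: [0.5602, -0.0097, -0.0]
orientation: [-3.135, -0.206, 0.0]
force: [-1.0, 0.1, -1.4]
opening: 0.0176
gripper_force: 50.0
```

>>> move_arm(plan=[[0, 0, 0, 0, -0.04, 0, 0], [0, 0, 0, 0, -0.04, 0, 0], [0, 0, 0, 0, -0.04, 0, 0], [0, 0, 0, 0, -0.04, 0, 0], [0, 0, 0, 0, -0.04, 0, 0], [0, 0, 0, 0, -0.04, 0, 0], [0, 0, 0, 0, -0.04, 0, 0], [0, 0, 0, 0, 0, 0, 0], [0, 0, 0, 0, 0, 0, 0], [0, 0, 0, 0, 0, 0, 0]])

```text
t: 26.35
tool_pos: [0.5593, -0.0028, 0.0]
orientation: [3.135, 0.206, 0.0]
force: [-0.1, -0.7, -1.1]
opening: 0.0175
gripper_force: 50.0
```

>>> move_arm(plan=[[0, 0, 0, 0, -0.04, 0, 0], [0, 0, 0, 0, -0.04, 0, 0], [0, 0, 0, 0, -0.04, 0, 0], [0, 0, 0, 0, -0.04, 0, 0], [0, 0, 0, 0, -0.04, 0, 0], [0, 0, 0, 0, -0.04, 0, 0], [0, 0, 0, 0, -0.04, 0, 0], [0, 0, 0, 0, -0.04, 0, 0], [0, 0, 0, 0, 0, 0, 0], [0, 0, 0, 0, 0, 0, 0]])

```text
t: 27.35
tool_pos: [0.5582, 0.0052, -0.0]
orientation: [3.135, 0.206, -0.0]
force: [0.1, 0.4, -1.4]
opening: 0.0174
gripper_force: 50.0
```

>>> move_arm(plan=[[0, 0, 0, 0, -0.04, 0, 0], [0, 0, 0, 0, -0.04, 0, 0], [0, 0, 0, 0, -0.04, 0, 0], [0, 0, 0, 0, -0.04, 0, 0], [0, 0, 0, 0, -0.04, 0, 0], [0, 0, 0, 0, -0.04, 0, 0], [0, 0, 0, 0, -0.04, 0, 0], [0, 0, 0, 0, -0.04, 0, 0], [0, 0, 0, 0, 0, 0, 0], [0, 0, 0, 0, 0, 0, 0]])

```text
t: 28.35
tool_pos: [0.5572, 0.0131, -0.0]
orientation: [-3.135, -0.206, 0.0]
force: [1.0, 0.5, -0.7]
opening: 0.0183
gripper_force: 50.0
```

>>> move_arm(plan=[[0, 0, 0, 0, -0.04, 0, 0], [0, 0, 0, 0, -0.04, 0, 0], [0, 0, 0, 0, -0.04, 0, 0], [0, 0, 0, 0, -0.04, 0, 0], [0, 0, 0, 0, -0.04, 0, 0], [0, 0, 0, 0, -0.04, 0, 0], [0, 0, 0, 0, -0.04, 0, 0], [0, 0, 0, 0, -0.04, 0, 0], [0, 0, 0, 0, 0, 0, 0], [0, 0, 0, 0, 0, 0, 0]])

```text
t: 29.35
tool_pos: [0.5561, 0.021, -0.0]
orientation: [-3.135, -0.206, 0.0]
force: [-0.4, -0.3, -1.0]
opening: 0.0176
gripper_force: 50.0
```

>>> move_arm(plan=[[0, 0, 0, 0, -0.04, 0, 0], [0, 0, 0, 0, -0.04, 0, 0], [0, 0, 0, 0, -0.04, 0, 0], [0, 0, 0, 0, -0.04, 0, 0], [0, 0, 0, 0, -0.04, 0, 0], [0, 0, 0, 0, -0.04, 0, 0], [0, 0, 0, 0, -0.04, 0, 0], [0, 0, 0, 0, -0.04, 0, 0], [0, 0, 0, 0, 0, 0, 0], [0, 0, 0, 0, 0, 0, 0]])

```text
t: 30.35
tool_pos: [0.5551, 0.029, -0.0]
orientation: [3.135, 0.206, -0.0]
force: [-0.1, 0.1, -1.2]
opening: 0.0176
gripper_force: 50.0
```

>>> move_arm(plan=[[0, 0, 0, 0, -0.04, 0, 0], [0, 0, 0, 0, -0.04, 0, 0], [0, 0, 0, 0, -0.04, 0, 0], [0, 0, 0, 0, -0.04, 0, 0], [0, 0, 0, 0, -0.04, 0, 0], [0, 0, 0, 0, -0.04, 0, 0], [0, 0, 0, 0, -0.04, 0, 0], [0, 0, 0, 0, -0.04, 0, 0], [0, 0, 0, 0, 0, 0, 0], [0, 0, 0, 0, 0, 0, 0]])

```text
t: 31.35
tool_pos: [0.5541, 0.0369, 0.0]
orientation: [3.135, 0.206, 0.0]
force: [-1.2, -0.7, -0.5]
opening: 0.0175
gripper_force: 50.0
```

>>> move_arm(plan=[[0, 0, 0, 0, -0.04, 0, 0], [0, 0, 0, 0, -0.04, 0, 0], [0, 0, 0, 0, -0.04, 0, 0], [0, 0, 0, 0, -0.04, 0, 0], [0, 0, 0, 0, -0.04, 0, 0], [0, 0, 0, 0, -0.04, 0, 0], [0, 0, 0, 0, -0.04, 0, 0], [0, 0, 0, 0, 0, 0, 0], [0, 0, 0, 0, 0, 0, 0], [0, 0, 0, 0, 0, 0, 0]])

```text
t: 32.35
tool_pos: [0.5532, 0.0438, 0.0]
orientation: [3.135, 0.206, 0.0]
force: [-1.0, 0.6, -1.4]
opening: 0.0175
gripper_force: 50.0
```

```bash
python3 -c "from h import *;feel(2);hook()"
```

```text
t 32.40 yaw 7.51 adv 0.0936 lat(+=right) -0.0869 z -0.0000 | bill behind edge 52.1 mm, shank shelf y 14.4 Ftool [-0.23 -0.57  1.62] tau [-0.008  0.004 -0.013] open 0.0176
scene x 0.030 55 y [-0.0101 -0.0053  0.0037] wz [0.03   0.0422 0.0523] xmax 0.05
scene x 0.060 79 y [-0.0251 -0.0014  0.0264] wz [0.0844 0.0936 0.0964] xmax 0.0849
scene x 0.085 200 y [-0.0267  0.0001  0.028 ] wz [0.0915 0.0944 0.0971] xmax 0.11
scene x 0.110 96 y [-0.0275 -0.      0.0266] wz [0.0918 0.0947 0.0974] xmax 0.1219
scene x 0.122 141 y [-0.026   0.      0.0268] wz [0.0919 0.0944 0.0972] xmax 0.1397
```

>>> move_arm(plan=[[0, 0, 0, 0, -0.04, 0, 0], [0, 0, 0, 0, -0.04, 0, 0], [0, 0, 0, 0, -0.04, 0, 0], [0, 0, 0, 0, -0.04, 0, 0], [0, 0, 0, 0, -0.04, 0, 0], [0, 0, 0, 0, -0.04, 0, 0], [0, 0, 0, 0, -0.04, 0, 0], [0, 0, 0, 0, 0, 0, 0], [0, 0, 0, 0, 0, 0, 0], [0, 0, 0, 0, 0, 0, 0]])

```text
t: 33.5
tool_pos: [0.5523, 0.0506, -0.0]
orientation: [3.135, 0.206, 0.0]
force: [-0.3, -3.9, -1.1]
opening: 0.0176
gripper_force: 50.1
```

Lateral contact at −3.9 N. I'll ease off sideways and pull gently to see whether the loop is caught.

>>> move_arm(plan=[[0, 0, 0, 0, 0.1, 0, 0], [0, 0, 0, 0, 0.08, 0, 0], [0, 0, 0, -0.08, 0, 0, 0], [0, 0, 0, -0.08, 0, 0, 0], [0, 0, 0, -0.08, 0, 0, 0], [0, 0, 0, -0.08, 0, 0, 0], [0, 0, 0, -0.08, 0, 0, 0], [0, 0, 0, -0.08, 0, 0, 0], [0, 0, 0, -0.08, 0, 0, 0], [0, 0, 0, 0, 0, 0, 0]])

```text
t: 34.5
tool_pos: [0.5388, 0.0444, 0.0001]
orientation: [-3.135, -0.206, -0.0]
force: [2.6, 0.2, -1.8]
opening: 0.0177
gripper_force: 50.0
```

```bash
python3 -c "from h import *;feel(2)"
```

```text
t 34.55 yaw 7.52 adv 0.0795 lat(+=right) -0.0894 z 0.0001 | bill behind edge 38.0 mm, shank shelf y 16.9 Ftool [2.08 0.82 1.57] tau [-0.163  0.235  0.102] open 0.0179
```

It's caught: the tray follows with about 2–3 N. I'll draw it out another 72 mm or so.

>>> move_arm(plan=[[0, 0, 0, -0.1, 0, 0, 0], [0, 0, 0, -0.15, 0, 0, 0], [0, 0, 0, -0.17, 0, 0, 0], [0, 0, 0, -0.17, 0, 0, 0], [0, 0, 0, -0.17, 0, 0, 0], [0, 0, 0, -0.17, 0, 0, 0], [0, 0, 0, -0.17, 0, 0, 0], [0, 0, 0, -0.17, 0, 0, 0], [0, 0, 0, -0.17, 0, 0, 0], [0, 0, 0, -0.17, 0, 0, 0]])

```text
t: 35.55
tool_pos: [0.4987, 0.0391, 0.0]
orientation: [-3.135, -0.206, -0.0]
force: [2.4, -1.1, -1.3]
opening: 0.0177
gripper_force: 50.0
```

>>> move_arm(plan=[[0, 0, 0, -0.17, 0, 0, 0], [0, 0, 0, -0.17, 0, 0, 0], [0, 0, 0, -0.17, 0, 0, 0], [0, 0, 0, -0.17, 0, 0, 0], [0, 0, 0, -0.17, 0, 0, 0], [0, 0, 0, -0.15, 0, 0, 0], [0, 0, 0, -0.12, 0, 0, 0], [0, 0, 0, -0.1, 0, 0, 0], [0, 0, 0, -0.08, 0, 0, 0], [0, 0, 0, 0, 0, 0, 0]])

```text
t: 36.55
tool_pos: [0.4665, 0.0349, -0.0001]
orientation: [3.135, 0.206, -0.001]
force: [1.2, -0.3, -1.1]
opening: 0.0177
gripper_force: 50.0
```

```bash
python3 - <<'E'
from h import *
feel(1)
s,p,R,w=st();c=save("scene","s8");P=cloud(c);T=(P-p)@R
for y in np.arange(-.12,.17,.02):
    k=(abs(T[:,1]-y)<.01)&(T[:,0]>.07)&(T[:,0]<.3)&(P[:,2]>.02)&(P[:,2]<.088)
    if k.sum()>2: print("toolY %.2f"%y,k.sum(),"x",np.percentile(T[k,0],[2,50,98]).round(3),"wz",np.percentile(P[k,2],[2,50,98]).round(3))
E
```

```text
t 36.55 yaw 7.52 adv 0.0065 lat(+=right) -0.0894 z -0.0001 | bill behind edge -35.0 mm, shank shelf y 16.9 Ftool [1.15 0.42 1.13] tau [-0.168  0.249  0.14 ] open 0.0177
toolY -0.12 241 x [0.173 0.268 0.298] wz [0.022 0.061 0.087]
toolY -0.10 41 x [0.154 0.193 0.239] wz [0.02  0.024 0.071]
toolY -0.08 15 x [0.153 0.155 0.157] wz [0.065 0.071 0.073]
toolY -0.06 15 x [0.153 0.155 0.157] wz [0.068 0.071 0.073]
toolY -0.04 14 x [0.153 0.155 0.157] wz [0.069 0.071 0.073]
toolY -0.02 26 x [0.126 0.15  0.157] wz [0.031 0.061 0.073]
toolY 0.00 95 x [0.074 0.127 0.157] wz [0.024 0.04  0.072]
toolY 0.02 14 x [0.152 0.155 0.157] wz [0.067 0.071 0.074]
toolY 0.04 12 x [0.153 0.155 0.157] wz [0.066 0.069 0.073]
toolY 0.06 11 x [0.153 0.156 0.157] wz [0.068 0.07  0.072]
toolY 0.08 11 x [0.153 0.155 0.157] wz [0.067 0.069 0.072]
toolY 0.10 12 x [0.153 0.155 0.157] wz [0.067 0.071 0.074]
toolY 0.12 9 x [0.152 0.155 0.157] wz [0.067 0.07  0.074]
```

The tray front is now about 9 mm ahead of the ledge (joint about 0.089), so the loop is out. Now I'll unhook: forward 8 mm, then right 30 mm.

>>> move_arm(plan=[[0, 0, 0, 0.1, 0, 0, 0], [0, 0, 0, 0.1, 0, 0, 0], [0, 0, 0, 0.1, 0, 0, 0], [0, 0, 0, 0, 0, 0, 0], [0, 0, 0, 0, 0.15, 0, 0], [0, 0, 0, 0, 0.2, 0, 0], [0, 0, 0, 0, 0.2, 0, 0], [0, 0, 0, 0, 0.2, 0, 0], [0, 0, 0, 0, 0.25, 0, 0], [0, 0, 0, 0, 0.25, 0, 0]])

```text
t: 37.6
tool_pos: [0.4784, 0.0043, 0.0]
orientation: [-3.135, -0.206, -0.0]
force: [0.3, 0.6, -1.0]
opening: 0.0178
gripper_force: 50.0
```

```bash
python3 -c "from h import *;feel(2);hook()"
```

```text
t 37.65 yaw 7.50 adv 0.0144 lat(+=right) -0.0568 z 0.0001 | bill behind edge -27.1 mm, shank shelf y -15.7 Ftool [0.04 0.23 1.1 ] tau [ 0.001 -0.056 -0.011] open 0.0177
scene x 0.030 52 y [-0.0107 -0.0054  0.0036] wz [0.0284 0.0416 0.052 ] xmax 0.0498
scene x 0.060 18 y [-0.0047 -0.0025  0.0011] wz [0.0349 0.0375 0.0415] xmax 0.0845
scene x 0.085 19 y [-0.0043 -0.0019  0.0017] wz [0.0357 0.0372 0.039 ] xmax 0.1098
scene x 0.110 9 y [-0.0042 -0.0025  0.    ] wz [0.0346 0.0369 0.0403] xmax 0.1211
scene x 0.122 18 y [-0.0204 -0.009  -0.0012] wz [0.0355 0.0384 0.041 ] xmax 0.1306
top x 0.122 4 y [-0.0291 -0.0247 -0.0223] wz [0.0469 0.0511 0.059 ] xmax 0.1385
```

>>> move_arm(plan=[[0, 0, 0, 0, 0.3, 0, 0], [0, 0, 0, -0.2, 0.3, 0, 0], [0, 0, 0, -0.4, 0, 0, 0], [0, 0, 0, -0.5, 0, 0, 0], [0, 0, 0, -0.5, 0, 0, 0], [0, 0, 0, -0.5, 0, 0, 0], [0, 0, 0, -0.5, 0, 0, 0], [0, 0, 0, -0.4, 0, 0, 0], [0, 0, 0, -0.2, 0, 0, 0], [0, 0, 0, 0, 0, 0, 0]])

```text
t: 38.75
tool_pos: [0.4002, -0.0204, -0.0002]
orientation: [-3.135, -0.205, 0.0]
force: [-1.0, 0.4, -1.5]
opening: 0.0175
gripper_force: 50.0
```

>>> move_arm(plan=[[0, 0, 0, 0, 0, 0.12, 0], [0, 0, 0, 0, 0, 0.12, 0], [0, 0, 0, 0, 0, 0.12, 0], [0, 0, 0, 0, 0, 0.12, 0], [0, 0, 0, 0, 0, 0.08, 0], [0, 0, 0, 0, 0, 0.06, 0], [0, 0, 0, 0, 0, 0.04, 0], [0, 0, 0, 0, 0, 0.04, 0], [0, 0, 0, 0, 0, 0.04, 0], [0, 0, 0, 0, 0, 0, 0]])

```text
t: 39.75
tool_pos: [0.4009, -0.0204, -0.0186]
orientation: [-3.135, -0.206, 0.0]
force: [-0.1, 0.1, -1.7]
opening: 0.0179
gripper_force: 50.0
```

```bash
python3 -c "from h import *;feel(3);go(.4,0,-.02);hook()"
```

```text
t 39.85 yaw 7.52 adv -0.0656 lat(+=right) -0.0431 z -0.0185 | bill behind edge -107.1 mm, shank shelf y -29.4 Ftool [-0.08  0.39  1.43] tau [ 0.    -0.012 -0.008] open 0.018
t 39.85 pos [ 0.401  -0.0204 -0.0185] yaw 7.52 tilt [ 0.  0. -1.] open 0.0180 gf 50.0 F [ 0.14 -1.07 -0.99]
 units xyz [ 0.065 -0.815  0.062] turn z None
scene x 0.030 59 y [-0.0197 -0.0036  0.0205] wz [0.0178 0.0291 0.0991] xmax 0.0493
scene x 0.060 16 y [-0.0041 -0.0025  0.0009] wz [0.0161 0.0188 0.0211] xmax 0.0832
scene x 0.085 18 y [-0.0047 -0.0024  0.0017] wz [0.0154 0.0184 0.0218] xmax 0.1089
scene x 0.110 7 y [-0.0035 -0.0008  0.0008] wz [0.0175 0.0184 0.0193] xmax 0.1202
scene x 0.122 18 y [-0.0196 -0.0075 -0.0003] wz [0.016  0.019  0.0217] xmax 0.1315
top x 0.085 5 y [-0.0012  0.0012  0.0026] wz [0.0149 0.0178 0.0225] xmax 0.1093
top x 0.110 5 y [0.0001 0.0016 0.004 ] wz [0.0148 0.0174 0.0215] xmax 0.1206
top x 0.122 12 y [-0.0165 -0.0058  0.0024] wz [0.0148 0.0188 0.0212] xmax 0.1292
```

>>> move_arm(plan=[[0, 0, 0, 0, 0, 0.02, 0], [0, 0, 0, 0, 0, 0.02, 0], [0, 0, 0, 0, 0, 0.02, 0], [0, 0, 0, 0, 0, 0, 0], [0, 0, 0, 0, 0, 0, 0], [0, 0, 0, 0, 0, 0, 0], [0, 0, 0, 0, 0, 0, 0], [0, 0, 0, 0, 0, 0, 0], [0, 0, 0, 0, 0, 0, 0], [0, 0, 0, 0, 0, 0, 0]])

```text
t: 40.95
tool_pos: [0.401, -0.0204, -0.02]
orientation: [3.135, 0.206, 0.0]
force: [-1.0, -0.2, -1.0]
opening: 0.0178
gripper_force: 50.0
```

```bash
python3 -c "from h import *;feel(3)"
```

```text
t 41.05 yaw 7.51 adv -0.0656 lat(+=right) -0.0431 z -0.0200 | bill behind edge -107.1 mm, shank shelf y -29.4 Ftool [-0.03 -0.14  0.95] tau [-0.016 -0.014 -0.009] open 0.0177
```

>>> move_arm(plan=[[0, 0, 0, 0, 0, 0.015, 0], [0, 0, 0, 0, 0, 0.015, 0], [0, 0, 0, 0, 0, 0, 0], [0, 0, 0, 0, 0, 0, 0], [0, 0, 0, 0, 0, 0, 0], [0, 0, 0, 0, 0, 0, 0], [0, 0, 0, 0, 0, 0, 0], [0, 0, 0, 0, 0, 0, 0], [0, 0, 0, 0, 0, 0, 0], [0, 0, 0, 0, 0, 0, 0]])

```text
t: 42.05
tool_pos: [0.401, -0.0204, -0.0201]
orientation: [-3.135, -0.206, 0.0]
force: [-5.6, 1.2, 9.6]
opening: 0.0177
gripper_force: 50.0
```

```bash
python3 -c "from h import *;feel(3)"
```

```text
t 42.15 yaw 7.52 adv -0.0656 lat(+=right) -0.0431 z -0.0201 | bill behind edge -107.1 mm, shank shelf y -29.4 Ftool [-5.34 -1.61 -9.94] tau [ 0.289 -0.879 -0.002] open 0.0176
```

Contact with the table at about 10 N. I'll ease back 0.5 mm, release, then rise.

>>> move_arm(plan=[[0, 0, 0, 0, 0, -0.02, 0], [0, 0, 0, 0, 0, 0, 0], [0, 0, 0, 0, 0, 0, 20], [0, 0, 0, 0, 0, 0, 24], [0, 0, 0, 0, 0, 0, 30], [0, 0, 0, 0, 0, 0, 40], [0, 0, 0, 0, 0, 0, 40], [0, 0, 0, 0, 0, 0, 45], [0, 0, 0, 0, 0, 0, 50], [0, 0, 0, 0, 0, 0, 50]])

```text
t: 43.15
tool_pos: [0.401, -0.0204, -0.0203]
orientation: [-3.135, -0.206, -0.0]
force: [-1.0, -0.5, -0.9]
opening: 0.0499
gripper_force: 0.0
```

>>> move_arm(plan=[[0, 0, 0, 0, 0, 0, 50], [0, 0, 0, 0, 0, -0.2, 50], [0, 0, 0, 0, 0, -0.5, 50], [0, 0, 0, 0, 0, -0.8, 50], [0, 0, 0, 0, 0, -0.8, 50], [0, 0, 0, 0, 0, -0.8, 50], [0, 0, 0, 0, 0, -0.8, 50], [0, 0, 0, 0, 0, -0.8, 50], [0, 0, 0, 0, 0, -0.8, 50], [0, 0, 0, 0, 0, -0.2, 50]])

```text
t: 44.15
tool_pos: [0.4025, -0.0207, 0.125]
orientation: [3.134, 0.206, 0.006]
force: [-0.1, -0.0, 0.6]
opening: 0.0499
gripper_force: 0.0
```

```bash
python3 - <<'E'
from h import *
go(.4,0,.1)
for n in("scene","top"):
    c=save(n,n+"9",None,1.5);P=cloud(c)
    d=P-[.401,-.0204,0];th=np.radians(7.5);x=d[:,0]*np.cos(th)+d[:,1]*np.sin(th);y=-d[:,0]*np.sin(th)+d[:,1]*np.cos(th)
    for a,b in((-.07,-.03),(-.03,.0),(.0,.04),(.06,.12),(.12,.14)):
        k=(x>a)&(x<b)&(abs(y)<.03)&(P[:,2]>.011)&(P[:,2]<.06)
        if k.sum()>2: print(n,a,k.sum(),"y",np.percentile(y[k],[5,50,95]).round(3),"z",np.percentile(P[k,2],[50,95]).round(3))
    k=(x>.16)&(x<.3)&(abs(y-.1)<.1)&(P[:,2]>.06)&(P[:,2]<.078);print(" tray front x rel",np.percentile(x[k],[3,10]).round(3) if k.sum() else None)
E
```

```text
t 44.15 pos [ 0.4025 -0.0207  0.125 ] yaw 7.51 tilt [ 0.004 -0.001 -1.   ] open 0.0499 gf 0.0 F [-0.06 -0.02  0.65]
 units xyz [ 0.003 -0.835  0.998] turn z None
scene -0.07 74 y [-0.006  0.006  0.011] z [0.028 0.032]
scene -0.03 77 y [-0.006  0.007  0.011] z [0.029 0.033]
scene 0.0 105 y [-0.005  0.005  0.011] z [0.029 0.033]
scene 0.06 39 y [-0.001  0.002  0.004] z [0.017 0.021]
scene 0.12 18 y [0.001 0.008 0.02 ] z [0.018 0.02 ]
 tray front x rel [0.224 0.225]
top -0.07 54 y [-0.009 -0.001  0.006] z [0.029 0.032]
 tray front x rel [0.222 0.223]
```

View pics/scene9.png

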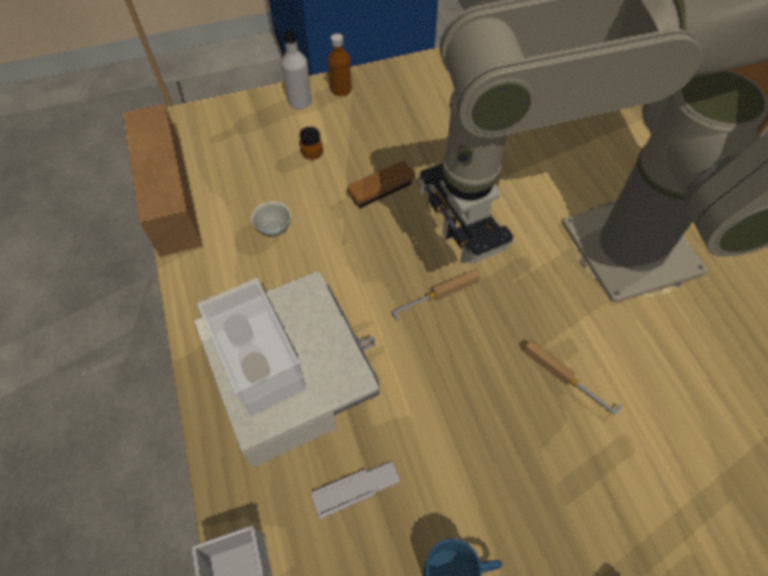

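The hook lies flat in front of the shelf, with its handle at (455,285) and its bill at (395,313), clear of everything. The loop at (367,343) is outside the ledge, and the gripper is clear. I'm handing in.

```bash
python3 -c "from plant import *;print(close_job())"
```

```text
the job is handed in; nothing more can be done
None
```

The tray is drawn out about 90 mm with its whole loop clear of the ledge, the boot hook lies flat on the open table touching nothing, and the job was handed in at about 44 s of the 67 s allowed; it returned no verdict.

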